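String the rolling-pin rings on the skewer and put them away in their case

TASK

Open the lid of the wooden case until it stands upright, then take the skewer by its wooden grip and run it through all the rings standing in the two drying racks, lifting them off together as one stack clear of the racks without taking hold of any ring with the gripper. Lay the loaded skewer in the slots of the case's two end walls, with the rings hanging inside, the collar just inside and the wooden grip outside at the end that faces the robot's right, let go and fold the lid fully shut. Leave the other kitchen things where they are.

Things in the scene. Friction and masses are not known exactly. Their poses are not given: they have to be found in the camera images.
- rack_a_mid (a point): Fixed wooden drying rack nearer the robot, 92 x 80 mm; point over its middle, 60.6 mm up, level with the ring centres. x axis (level) runs along the rings' holes; slots at x = -26, 0, +26 mm, one ring each on edge, some empty. Posts 60 mm high, 25 to 36 mm either side of the middle line, keep rings upright; the line itself is free. Rings leave straight up. Come in with the skewer from -x.
- rack_b_mid (a point): Fixed wooden drying rack farther out, 92 x 80 mm; point over its middle, 60.6 mm up, level with the ring centres. x axis (level) runs along the rings' holes; slots at x = -26, 0, +26 mm, one ring each on edge, some empty. Posts 60 mm high, 25 to 36 mm either side of the middle line, keep rings upright; the line itself is free. Rings leave straight up. Come in with the skewer from -x.
- ring1_c (a point): Centre of the red plastic rolling-pin thickness ring (may be absent): outer diameter 72, hole diameter 36, 10 thick, 22 g. Its x axis is the axis of its hole. At the start it stands on edge in a slot of rack_a.
- ring2_c (a point): Centre of the yellow plastic rolling-pin thickness ring (may be absent): outer diameter 72, hole diameter 36, 10 thick, 22 g. Its x axis is the axis of its hole. At the start it stands on edge in a slot of rack_a.
- ring3_c (a point): Centre of the green plastic rolling-pin thickness ring (may be absent): outer diameter 72, hole diameter 36, 10 thick, 22 g. Its x axis is the axis of its hole. At the start it stands on edge in a slot of rack_a.
- ring4_c (a point): Centre of the orange plastic rolling-pin thickness ring (may be absent): outer diameter 72, hole diameter 36, 10 thick, 22 g. Its x axis is the axis of its hole. At the start it stands on edge in a slot of rack_b.
- ring5_c (a point): Centre of the blue plastic rolling-pin thickness ring (may be absent): outer diameter 72, hole diameter 36, 10 thick, 22 g. Its x axis is the axis of its hole. At the start it stands on edge in a slot of rack_b.
- ring6_c (a point): Centre of the grey plastic rolling-pin thickness ring (may be absent): outer diameter 72, hole diameter 36, 10 thick, 22 g. Its x axis is the axis of its hole. At the start it stands on edge in a slot of rack_b.
- skewer_grip (a point): Centre of the skewer's dark wooden grip, a bar 86 x 26 x 26 mm; x axis runs along the skewer to its tip. 100 g, rigid. A plain 8 mm steel rod leaves the grip at x = 43 mm; a stop collar 24 mm across at x = 73 to 77 mm; a 14 mm ball ends it at x = 245 mm. Rings go between collar and ball. Lies on the table at the start.
- skewer_tip (a point): Centre of the 14 mm steel ball at the skewer's tip, 245 mm from the centre of the grip.
- skewer_mid (a point): Point on the rod's axis at x = 142.5 mm from the grip's centre; midway between the case's end walls when the skewer is properly laid in. Rings hang loosely on the rod, centres 14 mm under its axis, and slide along it when pushed; to fit inside the case all their centres must lie at x = 82 to 217 mm.
- case_seat (a point): Fixed wooden case, 120 (x) x 177 (y) x 95 high, walls 8. Point over its middle, 66 mm up, where the rod's axis rests. Each end wall (y = +-84.5 mm) has a slot 24 wide at x = 0, open at the top, bottom 62 mm up. The rod lies along y in both, ball outside +y; the -y wall goes between grip and collar, grip outside. Lid hinge at +x.
- lid (a joint): Angle of the case's lid: 0 shut flat on the rim, grows as it opens upward, stop at 1.9. The hinge is stiff (about 0.25 N m) and stays where it is left. Starts shut or a little ajar. Lid 120 x 177 x 8 mm, light wood.
- lid_handle (a point): Middle of the lid's handle, a round steel bar 10 mm thick and 64 mm long, along the case's y, 36 mm off the lid's upper face, 100 mm from the hinge line (along the lid).
- lid_hinge (a point): Point on the lid's hinge line, in the middle of the case's +x rim, 95.5 mm above the table; the line runs along y of this point. With the lid at angle a the handle's bar lies from it at -100 cos a + 44 sin a mm along the case's x and 100 sin a + 44 cos a mm up.
- jar: Bystander, to be left alone: lever-top glass jar, 90 wide, 130 high (mm); origin at the centre of its underside.
- paddle: Bystander, to be left alone: flat wooden gnocchi paddle, 75 x 200 x 12, lying down (mm); origin at the centre of its underside.
- scraper: Bystander, to be left alone: blue plastic dough scraper, 100 x 85 x 11, lying down (mm); origin at the centre of its underside.
- salt_pot: Bystander, to be left alone: terracotta salt pot with cork lid, 72 wide, 62 high (mm); origin at the centre of its underside.
There are look-alikes about, which are no part of the job. What is shaped like the part that bears ring5_c but pink is not meant.

How it is judged:
By the outcome, as a careful person would: the job done as asked, in the order asked, and still so for the second after the job is handed in, with the robot touching nothing.
Of ring1, ring2, ring3, ring4, ring5, ring6 only 3 to 5 are there at a start; the rules pass over those that are not, and their reading is None.
At some moment in a run one of skewer may be knocked a few centimetres aside while the robot is not near it.
It also fails if it takes over 184 s, if anything falls off the work surface, if the arm or the gripper's body presses on something with over 40 N, if the wrist force passes 120 N, or if a joint passes its speed limit or range.

ROBOT

A 6-joint arm with a two-finger parallel gripper is mounted at the origin on the work surface. World frame = base frame: x ahead of the robot, y to its left, z up, the work surface at z = 0. Lengths are in m, angles in rad, forces in N, time in s.
With the tool pointing down it reaches from about 0.35 to 0.775 m from the base axis. Payload 5.5 kg.
Tool frame: the origin (TCP) lies midway between the tips of the shut fingers; the grasp point (between the pads) lies grip_point_offset behind it (grip_point_offset is the distance from the TCP to the grasp point, in m); z points along the fingers, y is the direction in which the jaws open and shut (so a half turn about z gives the same grasp; the last joint's range is limited). The gripper opens to 85 mm and grips with 20 to 120 N. Pads are 22 mm wide; open, the fingers measure 114 mm over their backs; the gripper's body (76 mm by 85 mm) begins 54 mm behind the grasp point. The pads swing forward as they close: fully open they stand 13 mm farther back than shut.
Start: joints at [-0.14, 0.313, 0.046, 1.304, 0, 1.431], TCP at [0.575, -0, 0.231] pointing down, gripper open.
Joint ranges: [-2.76, 2.76], [-0.86, 1.69], [-1.03, 1.26], [-2.2, 2.34], [-1.47, 1.5], [-3.14, 3.14]. Speed limits (rad/s): [2.57, 2.57, 3.14, 3.14, 3.14, 3.14].

INTERFACE

Orientations are given as a unit quaternion [w, x, y, z].
In Python, from workcell import * gives the robot as it stands.
- The arm moves only by the tool send_rows, never from a script. Its argument "series" is one flat list of numbers, 7 for each row, row after row: the shift along the tool's x, y, z in cm, then the turn, a rotation vector about the tool's x, y, z in degrees, then the opening, from 0 (shut) to 1 (fully open). A call has 1 to 10 rows; each row is the pose to reach, as a shift and turn from the pose commanded when the call began, along the tool's axes at that moment; what a row does not reach only later rows make up. A row lasts 1/12 s, in which the tool goes at most 41.7 mm and 7.16 degrees, less where a joint would pass 70% of its speed; a pose out of reach is approached as far as the arm can. A call with a gripper value outside its range is refused whole. The fingers move at their own pace and stop on an object; "newtons" is the grip in N (left out, the last holds). Time passes only in rows, so rows that repeat a pose let the fingers close. It gives the time, the measured TCP pose, the force and the opening at its end, in the units of the state.
- get_state(): the state, without advancing time (a new reading comes with each control period).
- read_camera(name): name is "scene" or "side" or "wrist"; returns the picture (420x560x3 uint8, blue, green, red); there is no depth.
- camera_info(name): a dict with "K" (3x3 intrinsics, pixels), "xyz" and "attitude" of the camera in the world. Camera axes: x right, y down, z forward; pixel columns grow to the right and rows downward; lengths in m; the calibration is good to about 2 mm. The wrist camera is an equidistant fisheye: a pixel r from the principal point sees the ray r / f radians off the axis. A picture is of the moment at which its call begins: read the wrist's pose just before it. camera_info takes no time and is no camera call; for the wrist camera it gives the pose at the moment of the call.
- hand_in(): hands the job in, once; it reports no verdict.
Trained networks look in the newest picture that a camera, given by its name, has taken for a name from the list of things; names that differ only in an ending like _2 or _b are one class to them, and where a whole thing is asked for, a point or a joint stands for the part that bears it (a point fixed in the world has none). Each returns a list of dicts, best first, with "p" (0 to 1); they miss things now and then, are a little off and sometimes report something else, mostly with a low value. They report only what shows in the picture. A call takes as long as a camera call. They do not tell look-alikes from the thing itself.
- silhouettes(camera, label): "pixels" (420x560 bool, what is visible of it) and "box" ([left, top, width, height] in pixels, round what is visible of it).
The state is a dict: "clock": time; "joint_pos": joint angles; "qvel": joint speeds; "tau": joint torques, N m; "tcp_pos": TCP position; "orientation": TCP orientation; "wrist_force": force on the tool from outside, world axes, zero at the start; "ft_torque": the same for the moment, N m; "finger_gap": finger opening in m.
Only numpy, scipy, OpenCV 4.12 (cv2) and the standard library are available. Lean on these libraries where they do the work, as an engineer would, in place of code of your own. Each camera call takes 0.05 s, during which the arm holds its last target. There are 200 camera calls.

## Working session

There is one attempt and no reset: what is moved stays moved. The work goes in short steps, Python scripts to look and compute and a tool call to move; the robot and the scene stay as the last step left them, time stands still between calls to the robot, and variables do not carry over. Pictures are saved under pics/ and viewed, about 12 in all and at most 16, crops included, and the job is handed in when it is done.

Besides the shell and the picture viewer there is one more tool, called after "Emit:" as name(argument=value, ...) on one line, values as JSON. send_rows: Moves the arm, as the interface text tells. Its arguments: {"type":"object","properties":{"series":{"type":"array"},"newtons":{"type":"number"}},"required":["series"]}

```bash
ls; mkdir -p pics
python3 - <<'E'
from workcell import *
import cv2
print(get_state())
for n in ("scene","side","wrist"):
    print(n,camera_info(n))
a=read_camera("scene");b=read_camera("side");w=read_camera("wrist")
cv2.imwrite("pics/scene0.png",cv2.resize(a,(800,600),interpolation=cv2.INTER_CUBIC))
cv2.imwrite("pics/side0.png",cv2.resize(b,(800,600),interpolation=cv2.INTER_CUBIC))
cv2.imwrite("pics/wrist0.png",w)
E
```

```text
pics
{'clock': 0.0, 'joint_pos': array([-1.39576103e-01,  3.14012547e-01,  4.49914167e-02,  1.30354375e+00,
        1.38364691e-05,  1.43116252e+00]), 'qvel': array([-2.06765254e-03,  6.40682803e-08,  1.58185852e-03,  2.38512568e-03,
       -7.55011985e-04,  7.61359664e-04]), 'tau': array([-2.90074182e-03, -4.80629075e+01,  2.98531097e+01,  1.95313990e-02,
       -3.83516899e-04, -4.27451073e-05]), 'tcp_pos': array([5.74520165e-01, 7.57183241e-05, 2.30407003e-01]), 'orientation': array([-7.10364860e-04,  7.07086106e-01,  7.07126902e-01, -5.26659429e-04]), 'wrist_force': array([-0.56496893, -0.04018211,  0.13504548]), 'ft_torque': array([ 0.02077052, -0.0292447 ,  0.0064208 ]), 'finger_gap': 0.08525038082626803}
scene {'K': array([[478.36785322,   0.        , 281.66971036],
       [  0.        , 478.36785322, 211.14020968],
       [  0.        ,   0.        ,   1.        ]]), 'xyz': array([ 1.42815742, -0.25031201,  0.787128  ]), 'attitude': array([-0.38055913,  0.73454796,  0.49596215, -0.26388556])}
side {'K': array([[402.25340137,   0.        , 280.91500303],
       [  0.        , 402.25340137, 204.47517985],
       [  0.        ,   0.        ,   1.        ]]), 'xyz': array([0.25702491, 0.6925028 , 0.73861276]), 'attitude': array([ 0.0902044 , -0.20037305,  0.89781215, -0.38163745])}
wrist {'K': array([[325.1922621 ,   0.        , 284.56769959],
       [  0.        , 325.1922621 , 206.51180905],
       [  0.        ,   0.        ,   1.        ]]), 'xyz': array([0.57502713, 0.08496128, 0.37391561]), 'attitude': array([ 1.66593239e-01,  9.86024846e-01,  1.31498442e-04, -1.29558483e-03])}
```

View pics/scene0.png

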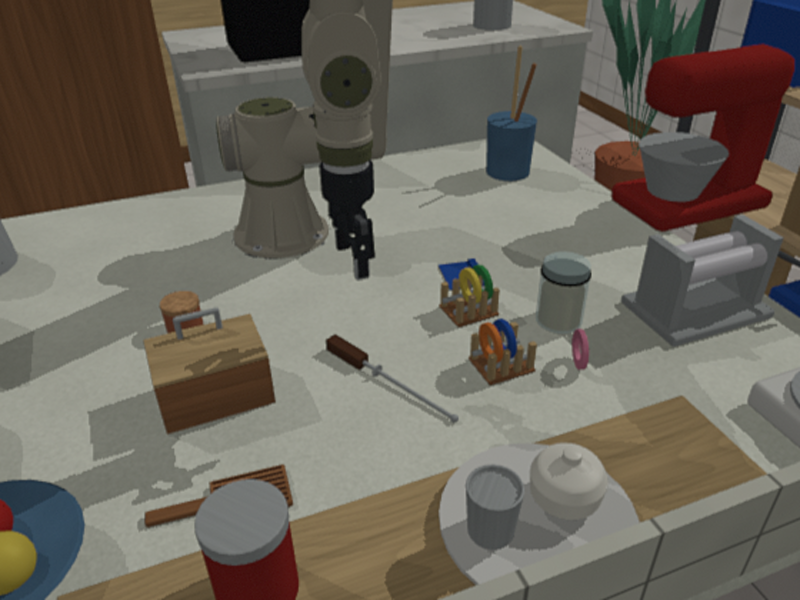

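View pics/side0.png

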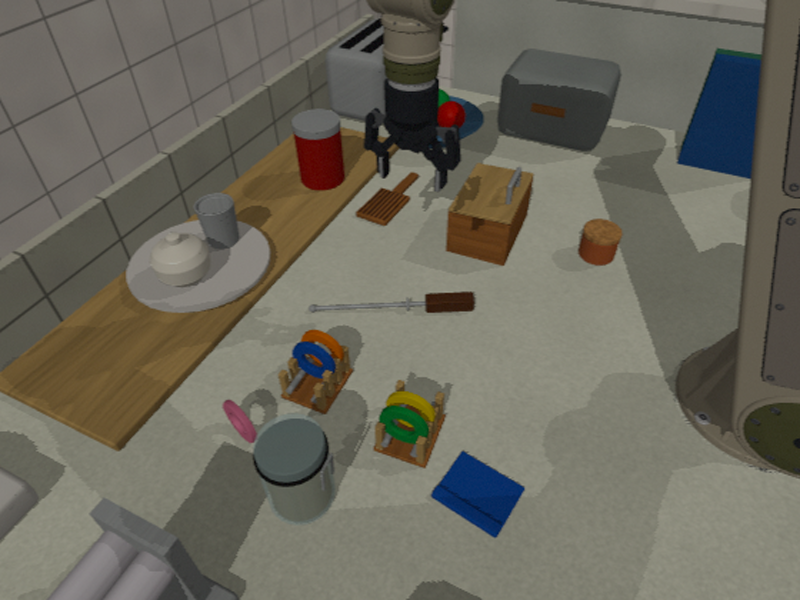

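View pics/wrist0.png

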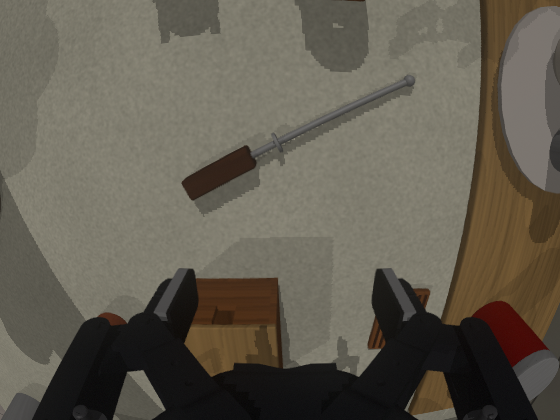

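The pictures show yellow and green rings in rack_a (scene ~(477,285)) and orange and blue in rack_b (~(497,340)). The skewer lies between the racks and the case, with its grip at scene (347,350) and tip at (453,418). The case's lid looks about shut, and its handle is on the robot's side. The pink ring is the look-alike.

```bash
cat > h.py <<'E'
from workcell import *
import numpy as np, cv2
from scipy.spatial.transform import Rotation as R
def rot(q): return R.from_quat(np.asarray(q)[[1,2,3,0]])
def rays(info,px,fish):
    px=np.atleast_2d(px).astype(float);K=info["K"]
    u=(px-K[:2,2])/K[0,0]
    if fish:
        r=np.linalg.norm(u,axis=1,keepdims=True);d=np.c_[u/np.maximum(r,1e-9)*np.sin(r),np.cos(r)]
    else: d=np.c_[u,np.ones(len(u))]
    d=rot(info["attitude"]).apply(d);return d/np.linalg.norm(d,axis=1,keepdims=True)
def proj(info,P,fish):
    p=rot(info["attitude"]).inv().apply(np.atleast_2d(P)-info["xyz"]);K=info["K"]
    if fish:
        rho=np.linalg.norm(p[:,:2],axis=1,keepdims=True);u=p[:,:2]/np.maximum(rho,1e-9)*np.arctan2(rho,p[:,2:])
    else: u=p[:,:2]/p[:,2:]
    return u*K[0,0]+K[:2,2]
def onz(info,px,z,fish=False):
    d=rays(info,px,fish);return info["xyz"]+d*((z-info["xyz"][2])/d[:,2])[:,None]
def tri(c1,p1,c2,p2):
    A=[];b=[]
    for c,p in((c1,p1),(c2,p2)):
        d=rays(c,p,False)[0];M=np.eye(3)-np.outer(d,d);A.append(M);b.append(M@c["xyz"])
    return np.linalg.lstsq(np.vstack(A),np.hstack(b),rcond=None)[0]
E
python3 - <<'E'
from h import *
ci={n:camera_info(n) for n in("scene","side")}
for l in["ring1_c","ring2_c","ring3_c","ring4_c","ring5_c","ring6_c","skewer_grip","skewer_tip","lid","lid_handle","jar","scraper","salt_pot","paddle"]:
    out={}
    for n in ci:
        s=silhouettes(n,l)
        out[n]=[(round(float(d["p"]),2),[int(v) for v in d["box"]],int(d["pixels"].sum())) for d in s[:3]]
    print(l,out)
    if out["scene"] and out["side"]:
        c=lambda b:np.array([b[0]+b[2]/2-.5,b[1]+b[3]/2-.5])
        print("   ",np.round(tri(ci["scene"],c(out["scene"][0][1]),ci["side"],c(out["side"][0][1])),3))
E
```

```text
ring1_c {'scene': [], 'side': []}
ring2_c {'scene': [(0.62, [319, 190, 17, 22], 273), (0.48, [347, 222, 16, 27], 224)], 'side': [(0.79, [269, 274, 33, 24], 290)]}
    [0.456 0.263 0.06 ]
ring3_c {'scene': [(0.63, [332, 187, 10, 23], 151)], 'side': [(0.86, [266, 285, 29, 24], 592)]}
    [0.454 0.292 0.06 ]
ring4_c {'scene': [(0.53, [334, 224, 18, 26], 263)], 'side': [(0.59, [209, 229, 30, 22], 274)]}
    [0.627 0.22  0.071]
ring5_c {'scene': [(0.66, [347, 223, 16, 25], 172), (0.6, [397, 229, 16, 28], 258), (0.59, [376, 175, 40, 58], 1837)], 'side': [(0.62, [204, 239, 29, 24], 470), (0.57, [158, 276, 19, 31], 358), (0.47, [312, 114, 59, 72], 3163)]}
    [0.625 0.251 0.067]
ring6_c {'scene': [], 'side': [(0.71, [269, 273, 35, 26], 378), (0.23, [213, 203, 117, 13], 563)]}
skewer_grip {'scene': [(0.67, [226, 235, 91, 60], 608)], 'side': [(0.9, [217, 203, 114, 13], 715)]}
    [0.596 0.042 0.017]
skewer_tip {'scene': [(0.9, [226, 233, 94, 62], 637)], 'side': [(0.93, [212, 204, 123, 12], 692)]}
    [0.596 0.046 0.019]
lid {'scene': [(0.96, [96, 217, 90, 58], 2991)], 'side': [(0.92, [312, 110, 64, 45], 1669)]}
    [ 0.513 -0.243  0.102]
lid_handle {'scene': [(0.97, [100, 215, 86, 53], 2912)], 'side': [(0.75, [314, 112, 57, 44], 1687)]}
    [ 0.512 -0.233  0.107]
jar {'scene': [(0.78, [374, 174, 42, 61], 1818), (0.42, [332, 189, 13, 18], 146)], 'side': [(0.91, [175, 288, 55, 75], 3397), (0.7, [314, 113, 58, 41], 1598)]}
    [0.554 0.414 0.071]
scraper {'scene': [(0.55, [307, 182, 24, 15], 218)], 'side': [(0.86, [297, 316, 68, 58], 2142)]}
    [0.33  0.309 0.008]
salt_pot {'scene': [(0.89, [113, 205, 27, 30], 521), (0.46, [329, 188, 16, 20], 166)], 'side': [(0.9, [403, 152, 32, 32], 790), (0.68, [252, 122, 41, 33], 746), (0.42, [213, 205, 118, 12], 611)]}
    [ 0.294 -0.262  0.034]
paddle {'scene': [(0.73, [99, 324, 105, 45], 1032)], 'side': [(0.62, [251, 120, 39, 35], 703)]}
    [ 0.746 -0.261  0.016]
```

Emit:
send_rows(series=[-4, -1, 0, 0, 0, 0, 1, -8, -2, 0, 0, 0, 0, 1, -12, -3, 0, 0, 0, 0, 1, -16, -4, 0, 0, 0, 0, 1, -20, -5, 0, 0, 0, 0, 1, -24, -6, 0, 0, 0, 0, 1, -28, -7, 0, 0, 0, 0, 1, -31, -7.5, 0, 0, 0, 0, 1, -31, -7.5, 0, 0, 0, 0, 1, -31, -7.5, 0, 0, 0, 0, 1], newtons=40)

```text
clock: 2.38
tcp_pos: [0.4994, -0.3117, 0.2309]
orientation: [-0.0, 0.708, 0.706, 0.0]
wrist_force: [0.1, 0.9, -0.6]
finger_gap: 0.0854
```

```bash
python3 - <<'E'
from h import *
import json
s=get_state();print(s["tcp_pos"],s["orientation"])
ci=camera_info("wrist");a=read_camera("wrist");cv2.imwrite("pics/w1.png",a)
print(ci)
for l in("lid","lid_handle"):
  for d in silhouettes("wrist",l)[:2]:
    m=d["pixels"].astype(np.uint8);c=max(cv2.findContours(m,0,1)[0],key=cv2.contourArea)
    q=cv2.approxPolyDP(c,6,True)[:,0];print(l,d["p"],d["box"],q.tolist());print(np.round(onz(ci,q,.1035,True),4))
E
grep -rn grip_point_offset /dev/null; python3 -c "
import workcell;print([n for n in dir(workcell) if n[0]!='_']);print(getattr(workcell,'grip_point_offset',None))"
```

```text
[ 0.49939786 -0.31166932  0.2308896 ] [-2.51700655e-04  7.08343581e-01  7.05867755e-01  1.43594550e-04]
{'K': array([[325.1922621 ,   0.        , 284.56769959],
       [  0.        , 325.1922621 , 206.51180905],
       [  0.        ,   0.        ,   1.        ]]), 'xyz': array([ 0.49997956, -0.22682901,  0.37444518]), 'attitude': array([ 1.66463092e-01,  9.86045863e-01, -1.73619648e-03, -7.62515164e-04])}
lid 0.91 [219.1, 2.5, 149.4, 211.1] [[361, 6], [217, 10], [232, 212], [363, 205]]
[[ 0.5633 -0.1454  0.1035]
 [ 0.4443 -0.1493  0.1035]
 [ 0.4523 -0.326   0.1035]
 [ 0.5698 -0.3198  0.1035]]
lid_handle 0.77 [220.2, 6.7, 148.2, 208.5] [[360, 6], [218, 11], [233, 212], [363, 205]]
[[ 0.5625 -0.1455  0.1035]
 [ 0.4452 -0.1503  0.1035]
 [ 0.4532 -0.326   0.1035]
 [ 0.5698 -0.3198  0.1035]]
['MotionError', 'camera_info', 'get_state', 'grip_point_offset', 'hand_in', 'read_camera', 'silhouettes']
0.0187
```

View pics/w1.png

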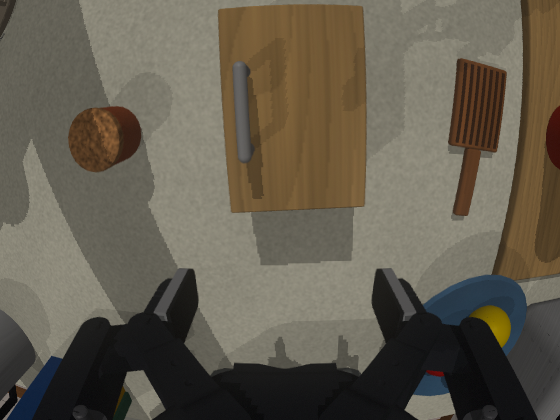

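Emit:
send_rows(series=[3.5, -1.5, 0, 0, 0, -2.6, 0.5, 7.5, -3, 1, 0, 0, -2.6, 0.5, 7.5, -3, 4, 0, 0, -2.6, 0.5, 7.5, -3, 7, 0, 0, -2.6, 0.5, 7.5, -3, 10, 0, 0, -2.6, 0.5, 7.5, -3, 10.8, 0, 0, -2.6, 0.5, 7.5, -3, 10.8, 0, 0, -2.6, 0.18, 7.5, -3, 10.8, 0, 0, -2.6, 0.18, 7.5, -3, 10.8, 0, 0, -2.6, 0.18, 7.5, -3, 10.8, 0, 0, -2.6, 0.18], newtons=20)

```text
clock: 3.37
tcp_pos: [0.4714, -0.2358, 0.1253]
orientation: [0.002, 0.691, 0.723, 0.0]
wrist_force: [1.2, 0.9, 0.6]
finger_gap: 0.0154
```

Run:
```python
from h import *
s=get_state();print(s["tcp_pos"],s["orientation"],s["wrist_force"],s["finger_gap"])
a=read_camera("scene");b=read_camera("side")
cv2.imwrite("pics/c1.png",np.hstack([cv2.resize(a[150:350,50:250],(400,400)),cv2.resize(b[60:210,270:420],(400,400))]))
```

```text
[ 0.47141269 -0.23578165  0.12528815] [1.73869448e-03 6.90797936e-01 7.23045713e-01 2.91038089e-04] [1.1879858  0.93017748 0.55499881] 0.015406945724782128
```

View pics/c1.png

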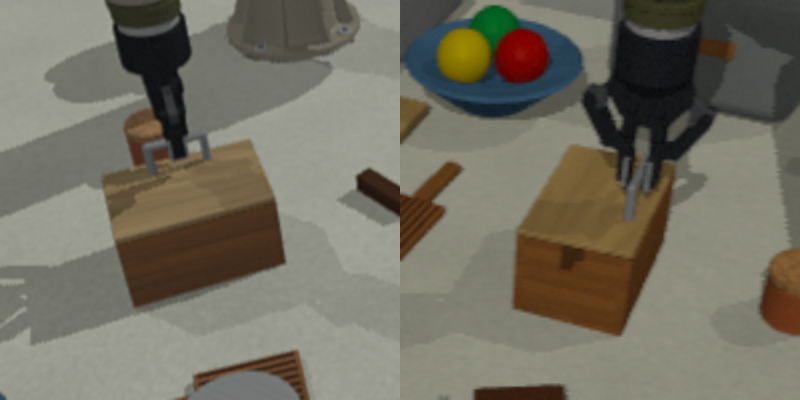

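Emit:
send_rows(series=[0, 0.7, -1.2, 0, 0, 0, 0.18, 0, 1.5, -2.4, 0, 0, 0, 0.18, 0, 2.5, -3.5, 0, 0, 0, 0.18, 0, 3.6, -4.4, 0, 0, 0, 0.18, 0, 4.8, -5.2, 0, 0, 0, 0.18, 0, 6.0, -5.8, 0, 0, 0, 0.18, 0, 7.4, -6.2, 0, 0, 0, 0.18, 0, 8.8, -6.5, 0, 0, 0, 0.18, 0, 10.2, -6.5, 0, 0, 0, 0.18, 0, 11.6, -6.4, 0, 0, 0, 0.18])

```text
clock: 4.3
tcp_pos: [0.5862, -0.2303, 0.1888]
orientation: [0.001, 0.691, 0.723, -0.0]
wrist_force: [-2.7, -0.3, 1.1]
finger_gap: 0.0153
```

Emit:
send_rows(series=[0, 1.0, 0.2, 0, 0, 0, 0.18, 0, 2.0, 0.5, 0, 0, 0, 0.18, 0, 2.8, 0.8, 0, 0, 0, 0.18, 0, 3.3, 1.0, 0, 0, 0, 0.18, 0, 3.3, 1.0, 0, 0, 0, 0.18, 0, 3.3, 1.0, 0, 0, 0, 0.18])

```text
clock: 4.8
tcp_pos: [0.619, -0.228, 0.1768]
orientation: [-0.0, 0.691, 0.723, 0.0]
wrist_force: [0.3, -0.9, -0.9]
finger_gap: 0.0156
```

Run:
```python
from h import *
s=get_state();print(s["tcp_pos"],s["orientation"],s["wrist_force"],s["finger_gap"])
a=read_camera("scene");b=read_camera("side")
cv2.imwrite("pics/c2.png",np.hstack([cv2.resize(a[110:310,50:250],(400,400)),cv2.resize(b[30:180,250:400],(400,400))]))
```

```text
[ 0.61903857 -0.22804683  0.17677687] [-2.70819839e-04  6.90784221e-01  7.23060895e-01  1.72256067e-04] [ 0.29996353 -0.91064239 -0.86626872] 0.015612420000895449
```

View pics/c2.png

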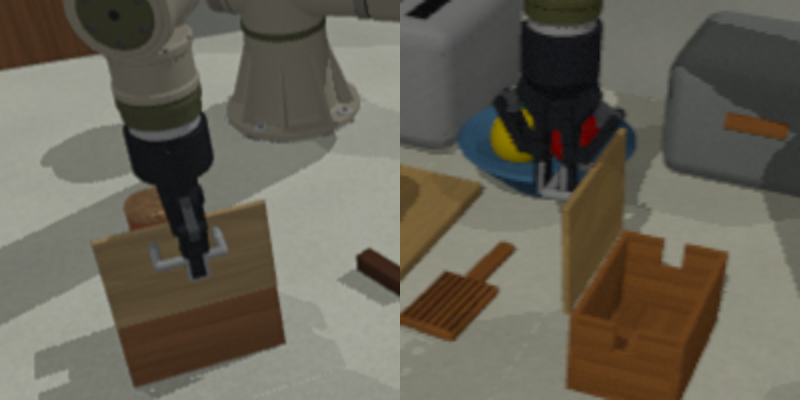

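Emit:
send_rows(series=[0, 0, -3, 0, 0, 0, 0.18, 0, 0, -7, 0, 0, 0, 0.18, 0, 0, -11, 0, 0, 0, 0.18, 0, 0, -13, 0, 0, 0, 0.5, 4, 0, -13, 0, 0, 0, 0.6, 8, -1, -13, 0, 0, 0, 0.6, 12, -2, -13, 0, 0, 0, 0.6, 16, -3, -13, 0, 0, 0, 0.6, 20, -4, -13, 0, 0, 0, 0.6, 24, -5, -13, 0, 0, 0, 0.6])

```text
clock: 5.73
tcp_pos: [0.5569, 0.0108, 0.3078]
orientation: [0.0, 0.691, 0.723, 0.0]
wrist_force: [1.2, 0.8, 0.0]
finger_gap: 0.0513
```

Emit:
send_rows(series=[4, -0.5, 0, 0, 0, 0, 0.6, 8, -1, 0, 0, 0, 0, 0.6, 12, -1.3, 0, 0, 0, 0, 0.6, 14, -1.3, 0, 0, 0, 0, 0.6, 14, -1.3, 0, 0, 0, 0, 0.6, 14, -1.3, 0, 0, 0, 0, 0.6, 14, -1.3, 0, 0, 0, 0, 0.6])

```text
clock: 6.32
tcp_pos: [0.5387, 0.148, 0.3075]
orientation: [0.0, 0.691, 0.723, 0.0]
wrist_force: [0.5, -0.8, 0.2]
finger_gap: 0.0513
```

Run:
```python
from h import *
s=get_state();print(s["tcp_pos"],s["orientation"])
ci=camera_info("wrist");a=read_camera("wrist");cv2.imwrite("pics/w2.png",cv2.resize(a[:330],(800,471)))
print(ci["xyz"],ci["attitude"])
for i in range(1,7):
  for d in silhouettes("wrist","ring%d_c"%i)[:3]:
    r=cv2.minAreaRect(np.argwhere(d["pixels"])[:,::-1].astype(np.float32))
    print(i,round(d["p"],2),np.round(d["box"]),[np.round(v,1) for v in r], a[d["pixels"]].mean(0).round(),np.round(onz(ci,[r[0]],.0966,True)[0],3))
for d in silhouettes("wrist","skewer_grip")[:2]: print(d["p"],d["box"])
```

```text
[0.53866534 0.14797225 0.30750599] [3.07391447e-04 6.90929336e-01 7.22922233e-01 5.03495217e-05]
[0.53505357 0.23287455 0.45098344] [0.16683867 0.98572616 0.0222667  0.00360521]
2 0.58 [187.  59.  60.  17.] [array([216.5,  67. ]), array([14., 59.]), np.float64(90.0)] [  8.  86. 103.] [0.46  0.265 0.097]
2 0.49 [321.  52.  71.  76.] [array([353.6,  89.4]), array([66.1, 72.9]), np.float64(2.8)] [40. 58. 78.] [0.609 0.247 0.097]
3 0.93 [186.  34.  59.  18.] [array([216.,  45.]), array([18., 60.]), np.float64(90.0)] [28. 61. 23.] [0.459 0.29  0.097]
3 0.25 [321.  52.  71.  77.] [array([353.6,  89.8]), array([66.2, 73.9]), np.float64(2.7)] [41. 58. 78.] [0.609 0.246 0.097]
4 0.94 [328. 108.  61.  10.] [array([358. , 111.8]), array([58.4, 10.4]), np.float64(4.4)] [ 17.  58. 118.] [0.616 0.223 0.097]
5 0.69 [328.  85.  63.  14.] [array([359.1,  89.6]), array([60.3, 11.4]), np.float64(4.9)] [79. 42. 30.] [0.615 0.247 0.097]
5 0.67 [368.   2.  52.  20.] [array([396.5,   9. ]), array([18., 49.]), np.float64(90.0)] [61. 52. 95.] [0.654 0.346 0.097]
0.56 [227.4, 186.5, 181.6, 88.8]
```

View pics/w2.png

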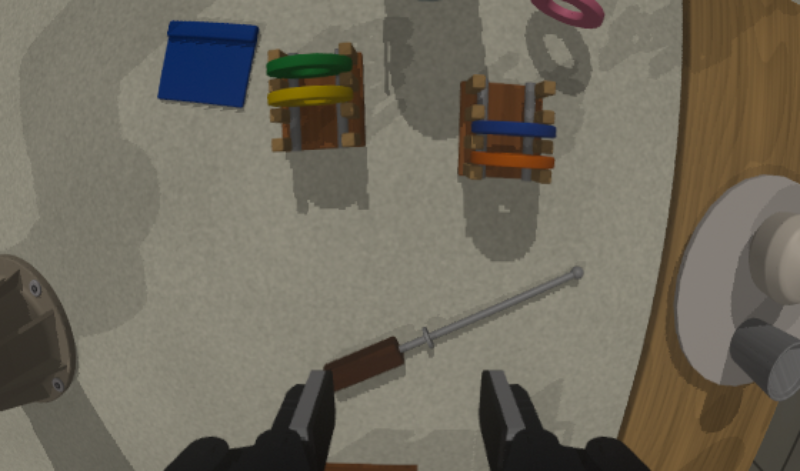

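```bash
cat > fit.py <<'E'
from h import *
from scipy.optimize import minimize
t=np.linspace(0,2*np.pi,60)
def ringmask(ci,fish,c,yaw):
    ax=np.array([np.cos(yaw),np.sin(yaw),0]);s=np.array([-np.sin(yaw),np.cos(yaw),0]);z=np.array([0,0,1.])
    f=lambda r,o:proj(ci,c+ax*o+r*(np.cos(t)[:,None]*s+np.sin(t)[:,None]*z),fish)
    S=8
    def fill(p):
        m=np.zeros((420,560),np.uint8);cv2.fillPoly(m,[np.round(p*S).astype(np.int32)],1,shift=3);return m
    m=fill(cv2.convexHull(np.r_[f(.036,-.005),f(.036,.005)].astype(np.float32))[:,0])
    h=fill(f(.018,-.005))&fill(f(.018,.005))
    return (m&(1-h)).astype(bool)
E
python3 - <<'E'
from fit import *
cams={"wrist":True,"side":False,"scene":False}
ci={c:camera_info(c) for c in cams}
for c in("side","scene"): read_camera(c)
def get(c,l,g):
    best=None
    for d in silhouettes(c,l):
        b=d["box"];q=np.array([b[0]+b[2]/2,b[1]+b[3]/2]);e=np.linalg.norm(q-proj(ci[c],[g],cams[c])[0])
        if e<12 and b[2]<70 and d["pixels"].sum()<1200 and (best is None or e<best[0]):best=(e,d["pixels"])
    return best and best[1]
racks={"a":([.457,.264,.0606],{"ring2_c":0,"ring3_c":.026}),"b":([.617,.248,.0606],{"ring4_c":-.026,"ring5_c":0})}
for r,(p,rg) in racks.items():
    p=np.array(p);M={}
    for l,o in rg.items():
        for c in cams:
            m=get(c,l,p+[0,o,0])
            if m is not None:M[l,c]=m
    def iou(q,k):
        l,c=k;a=np.radians(q[2]);ctr=np.array([q[0]/1e3,q[1]/1e3,.0606])+rg[l]*np.array([np.cos(a),np.sin(a),0])
        R_=ringmask(ci[c],cams[c],ctr,a);return (R_&M[k]).sum()/(R_|M[k]).sum()
    for sel in(list(M),[k for k in M if k[1]=="wrist"]):
        f=lambda q:-sum(iou(q,k) for k in sel)
        bst=min((minimize(f,[p[0]*1e3,p[1]*1e3,y0],method="Nelder-Mead",options=dict(initial_simplex=np.array([p[0]*1e3,p[1]*1e3,y0])+np.array([[0,0,0],[6,0,0],[0,6,0],[0,0,8]]))) for y0 in(80,90,100)),key=lambda o:o.fun)
        print(r,np.round(bst.x,1),{k:round(iou(bst.x,k),2) for k in sel})
w=ci["wrist"];s=.7
P=onz(w,np.array([[577,271],[427,340],[400,352]])*[560/800,330/471],.013,True);print(np.round(P,4),np.linalg.norm(P[0]-P[1]))
E
```

```text
a [452.  267.6  91.3] {('ring2_c', 'wrist'): np.float64(0.88), ('ring2_c', 'side'): np.float64(0.54), ('ring2_c', 'scene'): np.float64(0.53), ('ring3_c', 'wrist'): np.float64(0.9), ('ring3_c', 'side'): np.float64(0.85), ('ring3_c', 'scene'): np.float64(0.39)}
a [452.2 268.   92.2] {('ring2_c', 'wrist'): np.float64(0.9), ('ring3_c', 'wrist'): np.float64(0.91)}
b [624.4 248.1  89.4] {('ring4_c', 'wrist'): np.float64(0.86), ('ring4_c', 'side'): np.float64(0.49), ('ring4_c', 'scene'): np.float64(0.59), ('ring5_c', 'wrist'): np.float64(0.85), ('ring5_c', 'side'): np.float64(0.78), ('ring5_c', 'scene'): np.float64(0.27)}
b [623.8 248.1  91.4] {('ring4_c', 'wrist'): np.float64(0.84), ('ring5_c', 'wrist'): np.float64(0.93)}
[[0.7155 0.1139 0.013 ]
 [0.5652 0.0316 0.013 ]
 [0.5377 0.0165 0.013 ]] 0.1713623564216513
```

Emit:
send_rows(series=[-1.7, -0.5, 1, 0, 0, 7.1, 1, -3.4, -1, 2, 0, 0, 14.2, 1, -5, -1.5, 3.5, 0, 0, 21.3, 1, -6.7, -2, 5, 0, 0, 28.4, 1, -8.4, -2.5, 6, 0, 0, 35.5, 1, -10, -3, 7.5, 0, 0, 42.6, 1, -12, -3.5, 9, 0, 0, 49.7, 1, -13.5, -4, 10, 0, 0, 56.8, 1, -14.7, -4.05, 10.7, 0, 0, 63.9, 1, -14.7, -4.05, 10.7, 0, 0, 63.9, 1], newtons=100)

```text
clock: 8.25
tcp_pos: [0.5038, -0.0018, 0.1988]
orientation: [-0.0, 0.97, 0.245, -0.001]
wrist_force: [0.9, 0.2, -1.0]
finger_gap: 0.0856
```

Run:
```python
from h import *
s=get_state();print(s["tcp_pos"],s["orientation"])
ci=camera_info("wrist");a=read_camera("wrist");cv2.imwrite("pics/w3.png",a)
for l in("skewer_grip","skewer_tip"):
  for d in silhouettes("wrist",l)[:2]:
    m=d["pixels"];print(d["p"],d["box"]);ij=np.argwhere(m)[:,::-1]
    P=onz(ci,ij,.013,True)[:,:2];c=P.mean(0);u=np.linalg.svd(P-c,full_matrices=False)[2][0];u*=np.sign(u[0]);q=(P-c)@u
    print("ang",np.degrees(np.arctan2(u[1],u[0])),"far end",c+u*q.max(),"near",c+u*q.min(),np.ptp(q))
    print("tip-based grip:",c+u*(q.max()-.252))
```

```text
[ 0.50383152 -0.00183523  0.19875993] [-1.96538405e-04  9.69537588e-01  2.44939326e-01 -1.24624697e-03]
0.91 [267.8, 0.0, 23.0, 226.9]
ang 26.55317898518279 far end [0.66790791 0.08656325] near [ 0.4549193 -0.0198759] 0.23810384147813196
tip-based grip: [ 0.44248891 -0.02608787]
0.55 [267.3, 0.0, 23.9, 226.8]
ang 26.520260868040804 far end [0.66796174 0.08653746] near [ 0.45567738 -0.01939737] 0.23724846970930794
tip-based grip: [ 0.44247806 -0.02598414]
```

View pics/w3.png

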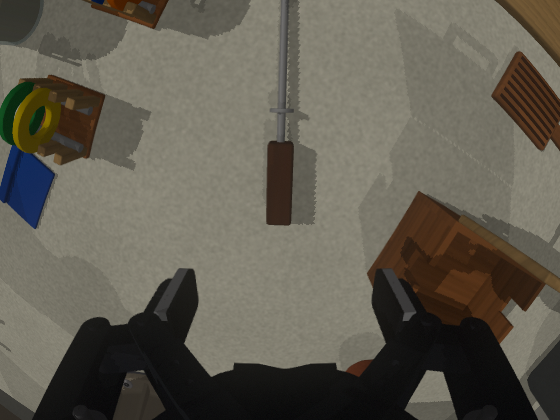

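Run:
```python
from h import *
ci=camera_info("wrist")
a=onz(ci,[[280,225],[280.5,142]],.026,True);b=onz(ci,[[283,110],[288,3]],.013,True)
print(a,b,np.linalg.norm(a[0]-a[1]));
d=b[1]-b[0];print(np.degrees(np.arctan2(d[1],d[0])));u=d/np.linalg.norm(d);print(b[0]-.075*u,a.mean(0))
s=get_state();r=rot(s["orientation"]).as_matrix();print(r)
```

```text
[[ 0.4622703  -0.01814425  0.026     ]
 [ 0.53953179  0.02344472  0.026     ]] [[0.56794444 0.03631545 0.013     ]
 [0.66834369 0.08590751 0.013     ]] 0.08774382943618653
26.286998788840357
[0.50070042 0.00310037 0.013     ] [0.50090104 0.00265023 0.026     ]
[[ 8.75870485e-01  4.82545770e-01  6.87736811e-04]
 [ 4.82545721e-01 -8.75870748e-01  2.47280003e-04]
 [ 7.21692475e-04  1.15279199e-04 -9.99999733e-01]]
```

Emit:
send_rows(series=[0.46, -0.55, 4, 0, 0, 1.8, 1, 0.46, -0.55, 8, 0, 0, 1.8, 1, 0.46, -0.55, 12, 0, 0, 1.8, 1, 0.46, -0.55, 15, 0, 0, 1.8, 1, 0.46, -0.55, 17.5, 0, 0, 1.8, 1, 0.46, -0.55, 19.2, 0, 0, 1.8, 1, 0.46, -0.55, 19.5, 0, 0, 1.8, 1, 0.46, -0.55, 19.5, 0, 0, 1.8, 0.6, 0.46, -0.55, 19.5, 0, 0, 1.8, 0.2, 0.46, -0.55, 19.5, 0, 0, 1.8, 0.2], newtons=100)

```text
clock: 9.23
tcp_pos: [0.508, 0.0069, 0.007]
orientation: [0.001, 0.972, 0.233, 0.002]
wrist_force: [0.5, 0.0, 0.2]
finger_gap: 0.0518
```

Emit:
send_rows(series=[0, 0, 0, 0, 0, 0, 0.05, 0, 0, 0, 0, 0, 0, 0.05, 0, 0, 0, 0, 0, 0, 0.05, 0, 0, 0, 0, 0, 0, 0.05])

```text
clock: 9.57
tcp_pos: [0.5075, 0.0067, 0.0069]
orientation: [0.0, 0.973, 0.233, 0.001]
wrist_force: [-0.8, -0.6, 6.1]
finger_gap: 0.024
```

Emit:
send_rows(series=[0, 0, -3, 0, 0, 0, 0.05, 0, 0, -7, 0, 0, 0, 0.05, -1, 0.1, -10, 0, 0, -7, 0.05, -1.5, 0.1, -14, 0, 0, -14, 0.05, -2, 0.2, -17, 0, 0, -21, 0.05, -2.6, 0.3, -19, 0, 0, -28, 0.05, -3.4, 0.4, -19, 0, 0, -35, 0.05, -4.2, 0.5, -19, 0, 0, -42, 0.05, -4.8, 0.6, -19, 0, 0, -49, 0.05, -5.4, 0.6, -19, 0, 0, -56, 0.05])

```text
clock: 10.4
tcp_pos: [0.4606, -0.0233, 0.196]
orientation: [0.001, 0.748, 0.664, 0.0]
wrist_force: [0.6, -1.4, -1.5]
finger_gap: 0.0242
```

Emit:
send_rows(series=[0, 0, 0, 0, 0, -7, 0.05, 0, 0, 0, 0, 0, -9, 0.05, 0, 0, 0, 0, 0, -9, 0.05, 0, 0, 0, 0, 0, -9, 0.05])

```text
clock: 10.73
tcp_pos: [0.4608, -0.023, 0.1956]
orientation: [0.0, 0.696, 0.718, 0.0]
wrist_force: [0.1, 0.7, -1.6]
finger_gap: 0.0242
```

Run:
```python
from h import *
s=get_state();print(s["tcp_pos"],s["orientation"],s["finger_gap"],s["wrist_force"])
ci=camera_info("wrist");a=read_camera("wrist");b=read_camera("side")
cv2.imwrite("pics/w4.png",np.hstack([a[:240],b[120:360]])[:, :1120][:, 130:930])
```

```text
[ 0.46081731 -0.02301608  0.19562201] [2.70071669e-04 6.95797189e-01 7.18238247e-01 1.39124651e-04] 0.0242181184922536 [ 0.13932333  0.66306528 -1.61258275]
```

View pics/w4.png

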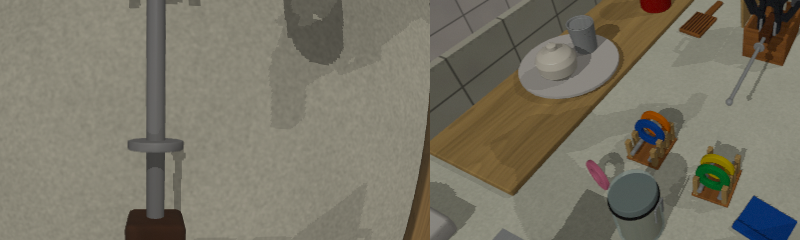

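```bash
cat > tip.py <<'E'
from h import *
s=get_state();sd=camera_info("side");sc=camera_info("scene");w=camera_info("wrist")
a=read_camera("side");b=read_camera("scene")
r=rot(s["orientation"]).as_matrix();g=s["tcp_pos"]-r[:,2]*.0095
pred=g+r[:,0]*.24
print("grip axis pt",g.round(4),"pred tip",pred.round(4),"side px",proj(sd,pred,0).round(),"scene px",proj(sc,pred,0).round())
ims=[]
for im,c in((a,sd),(b,sc)):
    p=proj(c,pred,0)[0].astype(int);p=np.clip(p,40,[519,379]);k=im[p[1]-40:p[1]+40,p[0]-40:p[0]+40];print("crop origin",p-40)
    ims.append(cv2.resize(k,(400,400),interpolation=cv2.INTER_CUBIC))
import sys
cv2.imwrite(sys.argv[1],np.hstack(ims))
# collar in wrist
print("collar px pred",proj(w,g+r[:,0]*.07,1).round(1))
E
python3 tip.py pics/t1.png
```

```text
grip axis pt [ 0.4609 -0.0229  0.205 ] pred tip [0.4531 0.2169 0.2049] side px [[298. 220.]] scene px [[313. 157.]]
crop origin [258 180]
crop origin [273 116]
collar px pred [[284.1 133.6]]
```

View pics/t1.png

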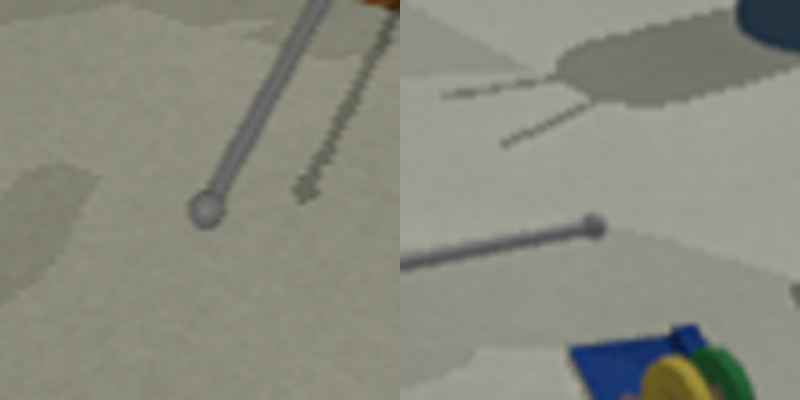

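Run:
```python
from h import *
s=get_state();sd=camera_info("side");sc=camera_info("scene");w=camera_info("wrist")
T=tri(sd,[299.2,222],sc,[311.8,161.2]);print(T,proj(sd,T,0),proj(sc,T,0))
r=rot(s["orientation"]).as_matrix();print("tip in tool",r.T@(T-s["tcp_pos"]))
# collar: along tool x from tip 170mm; unknown pitch -> fit collar px 286,145
from scipy.optimize import least_squares
# unknown: grip x offset (dist from tcp to collar along x) and z; tip constraint
for zc in(-.0095,-.0065,-.0035,-.013):
    f=lambda q:(proj(w,s["tcp_pos"]+r@np.array([q[0],q[1],zc]),1)[0]-[285.5,145])
    q=least_squares(f,[.07,0],x_scale=.01).x;print(zc,q)
```

```text
[0.45393301 0.21144103 0.19390662] [[298.7048633  222.34015639]] [[311.41721034 160.98415597]]
tip in tool [0.234465   0.00068043 0.00143275]
-0.0095 [0.06524932 0.00056941]
-0.0065 [0.06480863 0.00057558]
-0.0035 [0.06436794 0.00058176]
-0.013 [0.06576347 0.0005622 ]
```

Emit:
send_rows(series=[-1.6, 0.1, 1, 0, 1.5, 0, 0.05, -3.15, 0.1, 2.5, 0, 1.5, 0, 0.05, -3.15, 0.1, 5, 0, 1.5, 0, 0.05, -3.15, 0.1, 8, 0, 1.5, 0, 0.05, -3.15, 0.1, 11, 0, 1.5, 0, 0.05, -3.15, 0.1, 13, 0, 1.5, 0, 0.05, -3.15, 0.1, 13.9, 0, 1.5, 0, 0.05, -3.15, 0.1, 13.9, 0, 1.5, 0, 0.05, -3.15, 0.1, 13.9, 0, 1.5, 0, 0.05], newtons=120)

```text
clock: 11.68
tcp_pos: [0.4632, -0.0544, 0.0567]
orientation: [-0.009, 0.695, 0.719, 0.009]
wrist_force: [0.2, 0.5, -1.2]
finger_gap: 0.0235
```

```bash
python3 tip.py pics/t2.png; python3 -c "
from h import *
print(get_state()['tcp_pos'],get_state()['orientation'],get_state()['wrist_force'])"
```

```text
grip axis pt [ 0.4632 -0.0546  0.0661] pred tip [0.4552 0.1851 0.0724] side px [[302. 254.]] scene px [[302. 203.]]
crop origin [261 213]
crop origin [261 162]
collar px pred [[284.2 133.7]]
[ 0.46429641 -0.0547405   0.05774401] [-0.00820193  0.695182    0.7187213   0.00971615] [ 0.52305225 -0.13654595 -1.13295048]
```

View pics/t2.png

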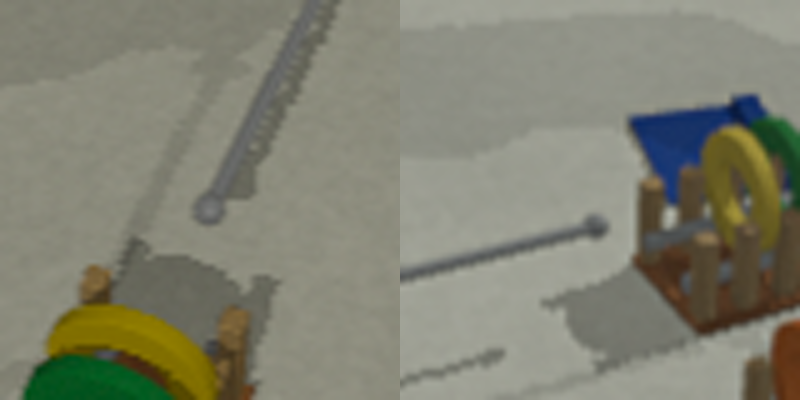

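Run:
```python
from h import *
s=get_state();sd=camera_info("side");sc=camera_info("scene")
T=tri(sd,[302.8,254.8],sc,[300.4,207.2]);print(T,proj(sd,T,0),proj(sc,T,0))
r=rot(s["orientation"]).as_matrix();print("tip in tool",r.T@(T-s["tcp_pos"]))
print(r[:,0])
print(proj(sc,[[.452,.268,.0606]],0),proj(sd,[[.452,.268,.0606]],0))
# path: project along rod to y=.268,.294
for y in(.268,.294,.328): print(T+r[:,0]*(y-T[1])/r[1,0])
```

```text
[0.45607607 0.18027432 0.06123433] [[302.25831478 255.15250569]] [[299.94117783 206.96287724]]
tip in tool [ 0.23517125 -0.00039136  0.00245902]
[-0.03330943  0.99912484  0.02529879]
[[328.62740169 199.49940677]] [[286.87080312 287.10169262]]
[0.45315142 0.268      0.06345562]
[0.45228461 0.294      0.06411397]
[0.4511511  0.328      0.06497488]
```

Emit:
send_rows(series=[2, 0, 0.05, 0, 0, 0, 0.05, 4, 0, 0.1, 0, 0, 0, 0.05, 6, 0, 0.15, 0, 0, 0, 0.05, 8, 0, 0.2, 0, 0, 0, 0.05, 10, 0, 0.25, 0, 0, 0, 0.05, 12, 0, 0.3, 0, 0, 0, 0.05, 13.5, 0, 0.34, 0, 0, 0, 0.05, 14.8, 0, 0.37, 0, 0, 0, 0.05, 14.8, 0, 0.37, 0, 0, 0, 0.05, 14.8, 0, 0.37, 0, 0, 0, 0.05])

```text
clock: 12.62
tcp_pos: [0.4591, 0.094, 0.0578]
orientation: [-0.008, 0.695, 0.719, 0.01]
wrist_force: [0.1, 0.1, -1.2]
finger_gap: 0.0235
```

Run:
```python
from h import *
s=get_state();print(s["tcp_pos"],s["orientation"],s["finger_gap"],s["wrist_force"])
a=read_camera("scene");b=read_camera("side")
cv2.imwrite("pics/i1.png",np.hstack([cv2.resize(a[160:260,270:370],(400,400)),cv2.resize(b[220:340,220:340],(400,400))]))
```

```text
[0.45908122 0.09403206 0.05783024] [-0.00830138  0.69457734  0.71930122  0.00995831] 0.023524451580450884 [ 0.09249868  0.06408087 -1.24138856]
```

View pics/i1.png

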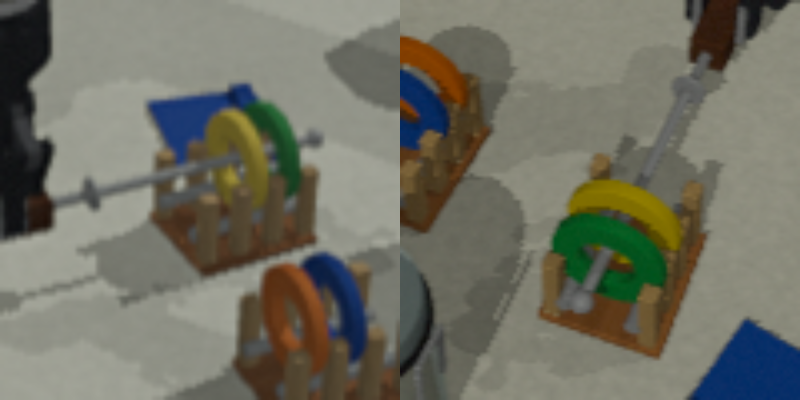

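Emit:
send_rows(series=[0, 0, -1, 0, 0, 0, 0.05, 0, 0, -2, 0, 0, 0, 0.05, 0.1, 0, -3.5, 0, 0, 0, 0.05, 0.1, 0, -5, 0, 0, 0, 0.05, 0.2, 0, -7, 0, 0, 0, 0.05, 0.2, 0, -9, 0, 0, 0, 0.05, 0.3, 0, -11, 0, 2, 0, 0.05, 0.3, 0, -13, 0, 3, 0, 0.05, 0.3, 0, -15, 0, 3, 0, 0.05, 0.3, 0, -15, 0, 3, 0, 0.05])

```text
clock: 13.55
tcp_pos: [0.4605, 0.0914, 0.2105]
orientation: [-0.026, 0.695, 0.718, 0.03]
wrist_force: [1.1, -0.6, -1.7]
finger_gap: 0.0234
```

Emit:
send_rows(series=[0, 0, 0, 0, 5, 0, 0.05, 0, 0, 0, 0, 10, 0, 0.05, 0, 0, 0, 0, 15, 0, 0.05, 0, 0, 0, 0, 20, 0, 0.05, 0, 0, 0, 0, 25, 0, 0.05, 0, 0, 0, 0, 30, 0, 0.05, 0, 0, 0, 0, 33, 0, 0.05, 0, 0, 0, 0, 33, 0, 0.05, 0, 0, 0, 0, 33, 0, 0.05, 0, 0, 0, 0, 33, 0, 0.05])

```text
clock: 14.38
tcp_pos: [0.4581, 0.0924, 0.2063]
orientation: [-0.23, 0.659, 0.681, 0.223]
wrist_force: [0.3, 0.3, -2.0]
finger_gap: 0.0234
```

Run:
```python
from h import *
s=get_state();print(s["tcp_pos"],s["orientation"],s["finger_gap"],s["wrist_force"],s["joint_pos"])
a=read_camera("wrist");b=read_camera("side")
cv2.imwrite("pics/l1.png",np.hstack([a[:300,140:440],cv2.resize(b[60:340,140:420],(300,300))]))
for n in(2,3):
  for c in("wrist","side"):print(n,c,[(round(d["p"],2),np.round(d["box"])) for d in silhouettes(c,"ring%d_c"%n)])
```

```text
[0.45805527 0.09237359 0.2062852 ] [-0.23042075  0.65867256  0.68066552  0.22304974] 0.023384205583454484 [ 0.31954939  0.3296485  -1.9508849 ] [-0.36146255  0.23997364 -0.28544527  1.33104647  0.59551341  1.08828522]
2 wrist [(0.82, array([206.,  98., 159.,  69.])), (0.27, array([405., 156.,  62.,  31.]))]
2 side [(0.6, array([306., 185.,   1.,   0.])), (0.16, array([302.,  85.,  69., 102.]))]
3 wrist [(0.87, array([206.,  60., 155.,  63.]))]
3 side [(0.86, array([293., 167.,  36.,  31.])), (0.68, array([176., 292.,  55.,  75.]))]
```

View pics/l1.png

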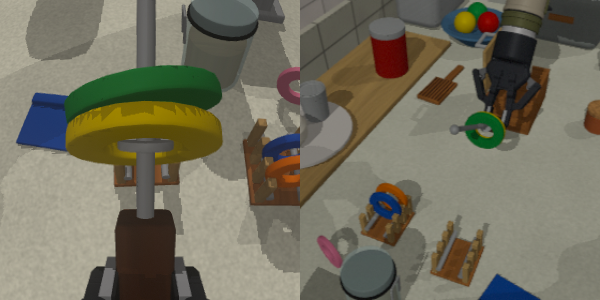

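```bash
cat > go.py <<'E'
# usage: go.py x y z yaw pitch : shift(cm)/rotvec(deg) in current tool axes
from h import *
import sys
def target(yaw,pitch):
    a,p=np.radians([yaw,pitch]);x=np.array([np.cos(a)*np.cos(p),np.sin(a)*np.cos(p),np.sin(p)])
    y=np.array([np.sin(a),-np.cos(a),0]);return np.c_[x,y,np.cross(x,y)]
s=get_state();r=rot(s["orientation"]).as_matrix()
v=list(map(float,sys.argv[1:]))
for i in range(0,len(v),5):
    p=np.array(v[i:i+3]);print((100*r.T@(p-s["tcp_pos"])).round(2),R.from_matrix(r.T@target(*v[i+3:i+5])).as_rotvec(degrees=True).round(1))
x=r[:,0];print("now",s["tcp_pos"].round(4),"yaw",np.degrees(np.arctan2(x[1],x[0])).round(2),"pitch",np.degrees(np.arcsin(x[2])).round(2),"F",s["wrist_force"].round(1),"gap",s["finger_gap"].round(4))
E
python3 go.py .624 -.062 .206 90 1.5  .54 .015 .206 91 18
```

```text
[-12.83  16.05  -9.69] [ -0.6 -35.9   1.9]
[-6.49  7.92 -4.84] [ -0.4 -19.5   0.9]Traceback (most recent call last):
  File "go.py", line 11, in <module>
    x=r[:,0];print("now",s["tcp_pos"].round(4),"yaw",np.degrees(np.arctan2(x[1],x[0])).round(2),"pitch",np.degrees(np.arcsin(x[2])).round(2),"F",s["wrist_force"].round(1),"gap",s["finger_gap"].round(4))
                                                                                                                                                                                 ^^^^^^^^^^^^^^^^^^^^^
AttributeError: 'float' object has no attribute 'round'
```

Emit:
send_rows(series=[-1.6, 2, -1.2, 0, -4.5, 0.2, 0.05, -3.2, 4, -2.4, 0, -9, 0.4, 0.05, -4.8, 6, -3.6, 0, -13.5, 0.6, 0.05, -6.4, 8, -4.8, -0.2, -18, 0.9, 0.05, -8, 10, -6, -0.3, -22.5, 1.2, 0.05, -9.6, 12, -7.3, -0.4, -27, 1.4, 0.05, -11.2, 14, -8.5, -0.5, -31.5, 1.6, 0.05, -12.8, 16, -9.7, -0.6, -35.9, 1.9, 0.05, -12.8, 16.05, -9.7, -0.6, -35.9, 1.9, 0.05, -12.8, 16.05, -9.7, -0.6, -35.9, 1.9, 0.05])

```text
clock: 15.52
tcp_pos: [0.6242, -0.0615, 0.2052]
orientation: [-0.011, 0.707, 0.707, 0.01]
wrist_force: [0.0, 1.1, -2.0]
finger_gap: 0.0234
```

Emit:
send_rows(series=[0, 0, 2.5, 0, 0, 0, 0.05, 0, 0, 5, 0, 0, 0, 0.05, 0, 0, 8, 0, 0, 0, 0.05, 0, 0, 11, 0, 0, 0, 0.05, 0, 0, 13, 0, 0, 0, 0.05, 0, 0, 14.6, 0, 0, 0, 0.05, 0, 0, 14.6, 0, 0, 0, 0.05, 0, 0, 14.6, 0, 0, 0, 0.05])

```text
clock: 16.18
tcp_pos: [0.6218, -0.0578, 0.059]
orientation: [-0.012, 0.707, 0.707, 0.009]
wrist_force: [0.4, -0.3, -0.7]
finger_gap: 0.0232
```

```bash
sed -i 's/s\["finger_gap"\].round(4)/round(s["finger_gap"],4)/' go.py; python3 tip.py pics/t3.png; python3 go.py
```

```text
grip axis pt [ 0.6219 -0.0581  0.0685] pred tip [0.6221 0.1818 0.0755] side px [[234. 227.]] scene px [[328. 238.]]
crop origin [194 187]
crop origin [288 197]
collar px pred [[284.2 133.8]]
now [ 0.6241 -0.0585  0.0611] yaw 89.94 pitch 1.6 F [ 1.2 -0.2 -0.4] gap 0.0234
```

View pics/t3.png

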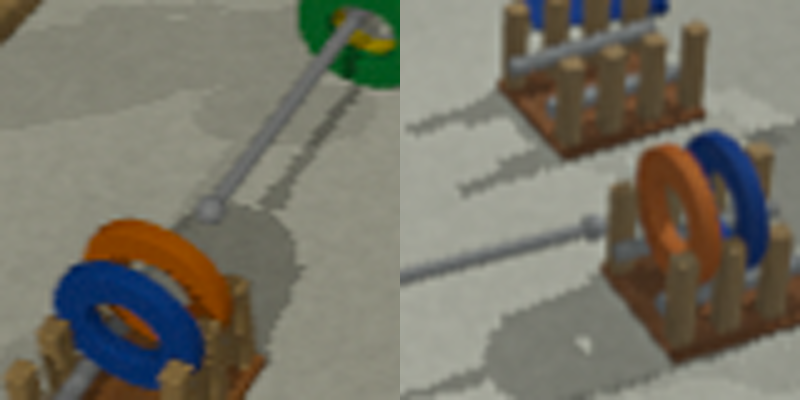

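```bash
python3 - <<'E'
from h import *
s=get_state();sd=camera_info("side");sc=camera_info("scene")
T=tri(sd,[236.2,228.8],sc,[326.4,242.4]);print(T,proj(sd,T,0),proj(sc,T,0))
r=rot(s["orientation"]).as_matrix();print("tip in tool",r.T@(T-s["tcp_pos"]))
for P in([.624,.222,.0606],[.624,.248,.0606]):print(proj(sd,[P],0),proj(sc,[P],0))
for y in(.222,.248,.3): print(T+r[:,0]*(y-T[1])/r[1,0])
E
python3 go.py .6235 .055 .0605 90 1.5
```

```text
[0.62258611 0.17651711 0.06408602] [[235.74339299 229.04335712]] [[325.94634544 242.22239455]]
tip in tool [ 0.23496805 -0.00175575  0.00362814]
[[225.02083792 243.64074213]] [[342.90308156 239.25437526]]
[[218.80920673 251.92074047]] [[352.31174497 236.76483505]]
[0.62263136 0.222      0.06535788]
[0.62265722 0.248      0.06608493]
[0.62270895 0.3        0.06753904]
[11.34 -0.07  0.38] [ 0.  -0.1 -0.1]
now [ 0.6241 -0.0585  0.0611] yaw 89.94 pitch 1.6 F [ 1.2 -0.2 -0.4] gap 0.0234
```

Emit:
send_rows(series=[2, 0, 0.1, 0, 0, 0, 0.05, 4, 0, 0.2, 0, 0, 0, 0.05, 6, 0, 0.3, 0, 0, 0, 0.05, 8, 0, 0.4, 0, 0, 0, 0.05, 10, 0.05, 0.5, 0, 0, 0, 0.05, 11.6, 0.1, 0.55, 0, 0, 0, 0.05, 11.6, 0.1, 0.55, 0, 0, 0, 0.05, 11.6, 0.1, 0.55, 0, 0, 0, 0.05])

```text
clock: 16.95
tcp_pos: [0.6257, 0.0584, 0.0591]
orientation: [-0.009, 0.707, 0.707, 0.01]
wrist_force: [-0.1, -1.2, -1.6]
finger_gap: 0.0231
```

```bash
python3 go.py
python3 - <<'E'
from fit import *
for c in("side","scene"):
  ci=camera_info(c);a=read_camera(c)
  for l,y in(("ring4_c",.222),("ring5_c",.248)):
    for d in silhouettes(c,l):
      if d["p"]>.3: print(c,l,round(d["p"],2),np.round(d["box"]),"expected centre",proj(ci,[[.624,y,.0606]],0).round(0))
a=read_camera("side");b=read_camera("scene")
cv2.imwrite("pics/i2.png",np.hstack([cv2.resize(b[190:290,290:390],(400,400)),cv2.resize(a[180:300,170:290],(400,400))]))
E
```

```text
now [0.6257 0.0584 0.0591] yaw 90.05 pitch 1.58 F [-0.1 -1.2 -1.6] gap 0.0231
side ring4_c 0.81 [208. 233.  34.  19.] expected centre [[225. 244.]]
side ring5_c 0.6 [204. 238.  31.  27.] expected centre [[219. 252.]]
side ring5_c 0.47 [302.  74.  35.  74.] expected centre [[219. 252.]]
scene ring4_c 0.5 [334. 227.  18.  27.] expected centre [[343. 239.]]
scene ring5_c 0.66 [344. 223.  22.  26.] expected centre [[352. 237.]]
scene ring5_c 0.5 [398. 229.  19.  31.] expected centre [[352. 237.]]
```

Emit:
send_rows(series=[0, 0, -1, 0, 0, 0, 0.05, 0, 0, -2, 0, 0, 0, 0.05, 0.1, 0, -3.5, 0, 0, 0, 0.05, 0.1, 0, -5, 0, 0, 0, 0.05, 0.2, 0, -7, 0, 0, 0, 0.05, 0.2, 0, -9, 0, 0, 0, 0.05, 0.3, 0, -11, 0, 2, 0, 0.05, 0.3, 0, -13, 0, 3, 0, 0.05, 0.3, 0, -15, 0, 3, 0, 0.05, 0.3, 0, -15, 0, 3, 0, 0.05])

```text
clock: 18.18
tcp_pos: [0.6273, 0.0559, 0.2133]
orientation: [-0.025, 0.707, 0.706, 0.031]
wrist_force: [0.8, 0.7, -1.0]
finger_gap: 0.0233
```

Emit:
send_rows(series=[0, 0, 0, 0, 5, 0, 0.05, 0, 0, 0, 0, 10, 0, 0.05, 0, 0, 0, 0, 15, 0, 0.05, 0, 0, 0, 0, 20, 0, 0.05, 0, 0, 0, 0, 25, 0, 0.05, 0, 0, 0, 0, 30, 0, 0.05, 0, 0, 0, 0, 33, 0, 0.05, 0, 0, 0, 0, 33, 0, 0.05, 0, 0, 0, 0, 33, 0, 0.05, 0, 0, 0, 0, 33, 0, 0.05])

```text
clock: 19.02
tcp_pos: [0.625, 0.0566, 0.2073]
orientation: [-0.227, 0.67, 0.669, 0.227]
wrist_force: [0.0, -0.1, -1.4]
finger_gap: 0.0231
```

```bash
python3 go.py
python3 - <<'E'
from fit import *
a=read_camera("wrist");b=read_camera("side");c=read_camera("scene")
cv2.imwrite("pics/l2.png",np.vstack([np.hstack([a[:300,140:440],cv2.resize(b[60:340,140:420],(300,300))]),cv2.resize(c[120:260,240:520],(600,300))]))
for i in range(2,6):print(i,[(round(d["p"],2),np.round(d["box"])) for d in silhouettes("wrist","ring%d_c"%i)])
E
```

```text
now [0.625  0.0566 0.2073] yaw 89.94 pitch 37.5 F [ 0.  -0.1 -1.4] gap 0.0231
2 []
3 [(0.5, array([117.,  79.,  73.,  84.]))]
4 [(0.73, array([207.,  55., 159.,  44.]))]
5 [(0.62, array([206.,  21., 160.,  56.]))]
```

View pics/l2.png

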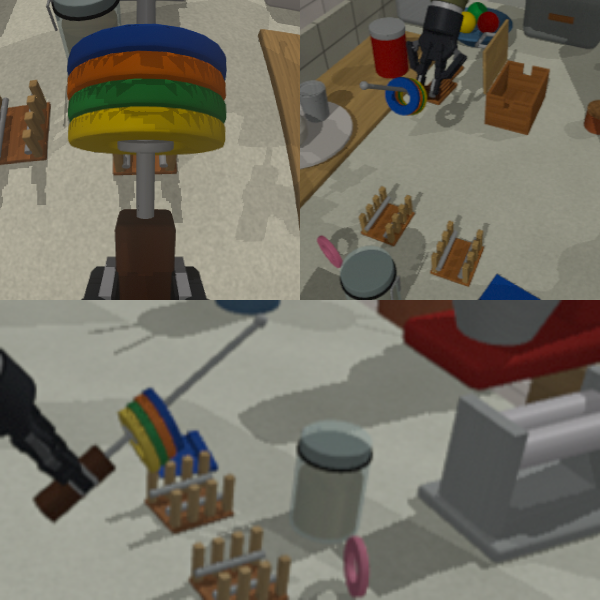

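```bash
python3 go.py .47 .03 .25 91 12
```

```text
[  0.42 -15.49  -4.99] [  0.4 -25.6  -0.9]
now [0.6249 0.0571 0.2079] yaw 89.99 pitch 37.56 F [ 0.1  0.4 -2. ] gap 0.0233
```

Emit:
send_rows(series=[0, -2.5, -1, 0, -4, -0.1, 0.05, 0, -5, -1.8, 0, -8, -0.3, 0.05, 0.1, -7.5, -2.6, 0.1, -12, -0.4, 0.05, 0.2, -10, -3.4, 0.2, -16, -0.6, 0.05, 0.3, -12.5, -4.2, 0.3, -20, -0.7, 0.05, 0.4, -14.5, -4.8, 0.4, -24, -0.8, 0.05, 0.4, -15.5, -5, 0.4, -25.6, -0.9, 0.05, 0.4, -15.5, -5, 0.4, -25.6, -0.9, 0.05])

```text
clock: 20.03
tcp_pos: [0.4681, 0.0306, 0.2516]
orientation: [-0.074, 0.697, 0.71, 0.073]
wrist_force: [0.2, 0.7, -1.7]
finger_gap: 0.0236
```

```bash
python3 go.py .47 -.367 .25 92.4 6
```

```text
[-38.93  -0.52  -8.07] [ 0.3 -5.9 -1.3]
now [0.4681 0.0306 0.2516] yaw 91.05 pitch 11.93 F [ 0.2  0.7 -1.7] gap 0.0236
```

Emit:
send_rows(series=[-3, 0, -0.6, 0, -0.4, -0.1, 0.05, -7, 0, -1.4, 0, -1, -0.2, 0.05, -11, -0.1, -2.2, 0, -1.6, -0.4, 0.05, -15, -0.2, -3.1, 0.1, -2.2, -0.5, 0.05, -19, -0.25, -3.9, 0.1, -2.8, -0.6, 0.05, -23, -0.3, -4.8, 0.2, -3.4, -0.8, 0.05, -27, -0.35, -5.6, 0.2, -4, -0.9, 0.05, -31, -0.4, -6.4, 0.2, -4.6, -1, 0.05, -35, -0.45, -7.2, 0.3, -5.2, -1.2, 0.05, -38.9, -0.5, -8, 0.3, -5.9, -1.3, 0.05])

```text
clock: 20.87
tcp_pos: [0.4715, -0.3705, 0.2461]
orientation: [-0.039, 0.692, 0.72, 0.037]
wrist_force: [0.7, 0.9, -1.2]
finger_gap: 0.0233
```

```bash
python3 go.py .513 -.367 .17 92.4 2.2
python3 - <<'E'
from h import *
for i in range(2,6):
  pass
a=read_camera("wrist");b=read_camera("side");c=read_camera("scene");ci={n:camera_info(n) for n in("wrist","side","scene")}
s=get_state();r=rot(s["orientation"]).as_matrix()
for i in range(2,6):print(i,[(round(d["p"],2),np.round(d["box"])) for d in silhouettes("wrist","ring%d_c"%i) if d["p"]>.3])
# tip: silver ball search near predicted in side/scene by template: dark-grey blob at end of rod
pred=s["tcp_pos"]+r@np.array([.235,-.001,.003]);print(pred,[proj(ci[n],pred,0).round(1) for n in("side","scene")])
for n,im in(("side",b),("scene",c)):
  p=proj(ci[n],pred,0)[0].round().astype(int);k=im[p[1]-12:p[1]+13,p[0]-12:p[0]+13]
  cv2.imwrite("pics/k_%s.png"%n,cv2.resize(k,(300,300)))
cv2.imwrite("pics/p1.png",np.hstack([cv2.resize(c[120:300,60:240],(400,400)),cv2.resize(b[50:200,250:400],(400,400))]))
E
```

```text
[-0.62  4.17  7.58] [-0.1 -3.9 -0.2]
now [ 0.4715 -0.3705  0.2461] yaw 92.2 pitch 6.14 F [ 0.7  0.9 -1.2] gap 0.0233
2 [(0.78, array([204., 108., 159.,  37.]))]
3 [(0.83, array([208.,  83., 153.,  37.]))]
4 [(0.78, array([205.,  55., 158.,  40.])), (0.6, array([393.,   2., 111., 177.]))]
5 [(0.93, array([205.,  25., 163.,  48.]))]
[ 0.46211868 -0.13725403  0.26742643] [array([[356.5, 100.1]]), array([[171.7, 162.9]])]
```

Emit:
send_rows(series=[-0.1, 1.5, 0, 0, -1, 0, 0.05, -0.3, 3, 1.5, 0, -2, -0.1, 0.05, -0.5, 4.15, 4.5, 0, -3, -0.2, 0.05, -0.6, 4.15, 7.6, -0.1, -3.9, -0.2, 0.05, -0.6, 4.15, 7.6, -0.1, -3.9, -0.2, 0.05, -0.6, 4.15, 7.6, -0.1, -3.9, -0.2, 0.05])

```text
clock: 21.72
tcp_pos: [0.512, -0.3612, 0.1694]
orientation: [-0.016, 0.691, 0.723, 0.013]
wrist_force: [-0.2, -0.1, -0.7]
finger_gap: 0.0229
```

```bash
python3 go.py .5129 -.367 .11 92.4 2.2  .5129 -.367 .0615 92.4 2.2
```

```text
[-0.83  0.09  5.91] [-0.2 -0.2  0.2]
[-1.04  0.1  10.76] [-0.2 -0.2  0.2]
now [ 0.512  -0.3612  0.1694] yaw 92.58 pitch 2.41 F [-0.2 -0.1 -0.7] gap 0.0229
```

Emit:
send_rows(series=[0, 0, 2, 0, 0, 0, 0.05, 0, 0, 4, 0, 0, 0, 0.05, 0, 0, 5.5, 0, 0, 0, 0.05, 0, 0, 5.5, 0, 0, 0, 0.05, 0, 0, 5.5, 0, 0, 0, 0.05])

```text
clock: 22.13
tcp_pos: [0.5133, -0.3627, 0.1178]
orientation: [-0.013, 0.692, 0.722, 0.013]
wrist_force: [-0.1, 0.4, -2.5]
finger_gap: 0.0228
```

```bash
python3 - <<'E'
from h import *
P=[]
for i in range(5):
    read_camera("wrist");P.append(get_state()["tcp_pos"])
print(np.round(P,4))
E
python3 go.py .5129 -.367 .0615 92.4 2.2
```

```text
[[ 0.5136 -0.3631  0.1184]
 [ 0.5137 -0.3633  0.1186]
 [ 0.5136 -0.3633  0.1184]
 [ 0.5135 -0.3631  0.1181]
 [ 0.5133 -0.3629  0.1177]]
[-0.61 -0.06  5.6 ] [0.1 0.1 0. ]
now [ 0.5133 -0.3629  0.1177] yaw 92.44 pitch 2.07 F [ 0.2 -0.5 -1.4] gap 0.0235
```

Emit:
send_rows(series=[-0.3, 0, 1, 0, 0, 0, 0.05, -0.5, 0, 2, 0, 0, 0, 0.05, -0.6, 0, 3, 0, 0, 0, 0.05, -0.6, 0, 4, 0, 0, 0, 0.05, -0.6, 0, 4.5, 0, 0, 0, 0.05, -0.6, 0, 4.8, 0, 0, 0, 0.05, -0.6, 0, 4.8, 0, 0, 0, 0.05])

```text
clock: 22.97
tcp_pos: [0.5119, -0.3655, 0.0661]
orientation: [-0.015, 0.692, 0.722, 0.013]
wrist_force: [0.6, 0.0, -2.2]
finger_gap: 0.0234
```

```bash
python3 go.py .5129 -.367 .0605 92.4 2.2
python3 - <<'E'
from h import *
a=read_camera("wrist");b=read_camera("side");c=read_camera("scene")
cv2.imwrite("pics/p2.png",np.hstack([cv2.resize(a[:320,120:440],(400,400)),cv2.resize(b[50:200,250:400],(400,400),interpolation=cv2.INTER_CUBIC)]))
for i in range(2,6):print(i,[(round(d["p"],2),np.round(d["box"])) for d in silhouettes("wrist","ring%d_c"%i) if d["p"]>.3])
E
```

```text
[-0.17  0.1   0.56] [-0.1 -0.1  0. ]
now [ 0.5119 -0.3655  0.0661] yaw 92.44 pitch 2.3 F [ 0.6  0.  -2.2] gap 0.0234
2 [(0.9, array([210., 118., 156.,  24.]))]
3 [(0.67, array([210.,  87., 154.,  31.])), (0.52, array([256.,   0.,  58., 368.]))]
4 [(0.6, array([209.,  63., 159.,  31.]))]
5 [(0.69, array([208.,  34., 162.,  41.])), (0.69, array([254.,   0.,  62., 370.]))]
```

View pics/p2.png

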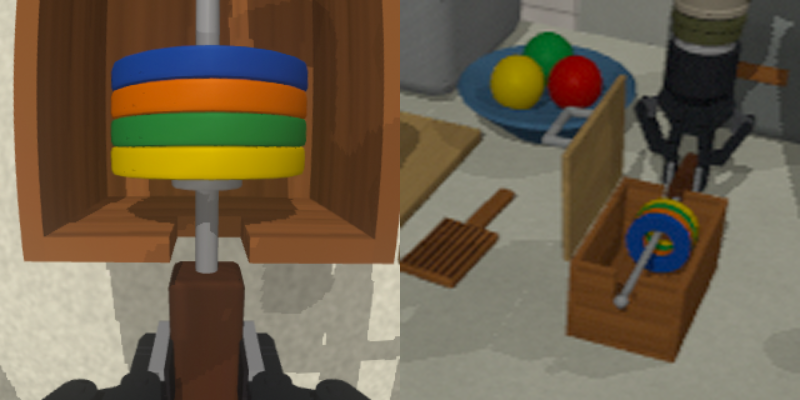

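Emit:
send_rows(series=[-0.1, 0, 0.2, 0, 0, 0, 0.05, -0.1, 0, 0.4, 0, 0, 0, 0.05, -0.1, 0, 0.5, 0, 0, 0, 0.05, -0.1, 0, 0.5, 0, 0, 0, 0.05, -0.1, 0, 0.5, 0, 0, 0, 0.05])

```text
clock: 23.73
tcp_pos: [0.5124, -0.3669, 0.0623]
orientation: [-0.014, 0.692, 0.722, 0.013]
wrist_force: [-0.1, 0.1, -2.7]
finger_gap: 0.0237
```

```bash
python3 go.py
```

```text
now [ 0.5124 -0.3669  0.0623] yaw 92.44 pitch 2.22 F [-0.1  0.1 -2.7] gap 0.0237
```

Not touching yet, so I go a few mm lower and then release gently.

Emit:
send_rows(series=[0, 0, 0.2, 0, 0, 0, 0.05, 0, 0, 0.3, 0, 0, 0, 0.05, 0, 0, 0.3, 0, 0, 0, 0.05, 0, 0, 0.3, 0, 0, 0, 0.05])

```text
clock: 24.07
tcp_pos: [0.5125, -0.3668, 0.0594]
orientation: [-0.014, 0.692, 0.722, 0.013]
wrist_force: [-0.1, 1.0, -1.6]
finger_gap: 0.0234
```

Emit:
send_rows(series=[0, 0, 0.1, 0, 0, 0, 0.05, 0, 0, 0.2, 0, 0, 0, 0.05, 0, 0, 0.2, 0, 0, 0, 0.05])

```text
clock: 24.32
tcp_pos: [0.5127, -0.367, 0.0585]
orientation: [-0.014, 0.692, 0.722, 0.013]
wrist_force: [-2.3, 0.8, 4.5]
finger_gap: 0.0234
```

Emit:
send_rows(series=[0, 0, 0, 0, 0, 0, 0.35, 0, 0, 0, 0, 0, 0, 0.5, 0, 0, 0, 0, 0, 0, 0.65, 0, 0, 0, 0, 0, 0, 0.65, 0, 0, 0, 0, 0, 0, 0.65, 0, 0, -2, 0, 0, 0, 0.65, 0, 0, -5, 0, 0, 0, 0.65, 0, 0, -9, 0, 0, 0, 0.65, -2, 0, -13, 0, 0, 0, 0.65, -2, 0, -13, 0, 0, 0, 0.65])

```text
clock: 25.15
tcp_pos: [0.5164, -0.3965, 0.1949]
orientation: [-0.007, 0.692, 0.722, 0.013]
wrist_force: [1.9, -1.4, 0.7]
finger_gap: 0.0556
```

```bash
python3 go.py
python3 - <<'E'
from h import *
ci=camera_info("wrist");a=read_camera("wrist");cv2.imwrite("pics/p3.png",a)
for i in range(2,6):print(i,[(round(d["p"],2),np.round(d["box"]),onz(ci,[[d["box"][0]+d["box"][2]/2,d["box"][1]+d["box"][3]/2]],.07,True).round(3)) for d in silhouettes("wrist","ring%d_c"%i) if d["p"]>.3])
for d in silhouettes("wrist","skewer_grip"):
  print("skewer",d["p"],d["box"]);m=d["pixels"]
  P=onz(ci,np.argwhere(m)[:,::-1],.066,True)[:,:2]
  for y0 in np.arange(-.43,-.12,.02):
    k=P[abs(P[:,1]-y0)<.004]
    if len(k):print(round(y0,3),k[:,0].mean().round(4),np.ptp(k[:,0]).round(3),end=" | ")
b=read_camera("side");cs=camera_info("side")
for d in silhouettes("side","lid_handle")[:2]:print("lid",d["p"],d["box"])
E
```

```text
now [ 0.5164 -0.3965  0.1949] yaw 92.4 pitch 1.59 F [ 1.9 -1.4  0.7] gap 0.0556
2 [(0.77, array([240.,  75.,  82.,  15.]), array([[ 0.51 , -0.296,  0.07 ]]))]
3 [(0.79, array([242.,  61.,  77.,  17.]), array([[ 0.51 , -0.284,  0.07 ]])), (0.38, array([240.,  74.,  83.,  17.]), array([[ 0.51 , -0.296,  0.07 ]]))]
4 [(0.64, array([238.,  51.,  84.,  13.]), array([[ 0.508, -0.275,  0.07 ]]))]
5 [(0.95, array([239.,  34.,  84.,  20.]), array([[ 0.509, -0.263,  0.07 ]]))]
skewer 0.72 [264.0, 0.0, 34.0, 229.8]
-0.41 0.5142 0.026 | -0.39 0.5133 0.027 | -0.37 0.5129 0.027 | -0.35 0.5121 0.027 | -0.33 0.5113 0.009 | -0.31 0.5105 0.009 | -0.25 0.5083 0.008 | -0.23 0.5072 0.008 | skewer 0.59 [241.7, 72.2, 81.4, 17.7]
-0.29 0.5123 0.066 | lid 0.84 [305.4, 79.2, 27.7, 67.0]
lid 0.33 [402.7, 153.9, 32.0, 30.3]
```

```bash
python3 go.py .518 -.3965 .31 92.4 0 .616 -.231 .31 92.4 0
```

```text
[ -0.1    0.44 -12.54] [-0.2 -2.3  0.1]
[ 16.01  10.95 -11.91] [-0.2 -2.3  0.1]
now [ 0.5129 -0.3906  0.1848] yaw 92.46 pitch 2.35 F [-0.3  0.1  0.1] gap 0.0557
```

Emit:
send_rows(series=[0, 0, -4, 0, -1, 0, 0.35, 0, 0, -8, 0, -2.3, 0, 0.35, 0, 0.4, -12, -0.2, -2.3, 0, 0.35, 3, 2.5, -12.2, -0.2, -2.3, 0, 0.35, 6, 4.5, -12.1, -0.2, -2.3, 0, 0.35, 9, 6.5, -12, -0.2, -2.3, 0, 0.35, 12, 8.5, -12, -0.2, -2.3, 0, 0.35, 15, 10.3, -12, -0.2, -2.3, 0, 0.35, 16, 10.95, -11.9, -0.2, -2.3, 0, 0.35, 16, 10.95, -11.9, -0.2, -2.3, 0, 0.35], newtons=20)

```text
clock: 26.38
tcp_pos: [0.6177, -0.2283, 0.3106]
orientation: [0.001, 0.69, 0.724, 0.001]
wrist_force: [0.1, -0.6, -0.1]
finger_gap: 0.0303
```

Emit:
send_rows(series=[0, 0, 0, 0, 0, 0, 0.35, 0, 0, 0, 0, 0, 0, 0.35, 0, 0, 0, 0, 0, 0, 0.35])

```text
clock: 26.63
tcp_pos: [0.6158, -0.2333, 0.3113]
orientation: [0.001, 0.693, 0.721, 0.0]
wrist_force: [-0.3, 0.2, -1.2]
finger_gap: 0.0301
```

```bash
python3 - <<'E'
from h import *
ci=camera_info("wrist");a=read_camera("wrist")
for l in("lid","lid_handle"):
  for d in silhouettes("wrist",l)[:1]:
    print(d["p"],d["box"])
b=read_camera("scene");cs=camera_info("scene")
for d in silhouettes("scene","lid")[:1]:
  print(d["p"],d["box"]);c=max(cv2.findContours(d["pixels"].astype(np.uint8),0,1)[0],key=cv2.contourArea)
  print(cv2.approxPolyDP(c,5,True)[:,0].tolist())
y=np.array([-.0419,.9991,0]);x=np.array([.9991,.0419,0]);H=np.array([.5674,-.2326,.0955])
for A in(80,87,93,99):
  A_=np.radians(A);e=-np.cos(A_)*x+np.array([0,0,np.sin(A_)]);n=np.sin(A_)*x+np.array([0,0,np.cos(A_)])
  print(A,proj(cs,[H+e*l+n*.008+y*w for l,w in((.0,-.0885),(.12,-.0885),(.12,.0885),(0,.0885))],0).round(0).tolist())
E
python3 go.py .616 -.231 .177 92.4 0
```

```text
0.62 [230.9, 90.1, 61.2, 178.0]
0.89 [231.6, 93.8, 63.1, 176.0]
0.72 [94.0, 210.9, 94.3, 65.9]
[[182, 211], [96, 231], [107, 271], [187, 252]]
80 [[108.0, 274.0], [94.0, 224.0], [180.0, 203.0], [189.0, 252.0]]
87 [[108.0, 274.0], [95.0, 228.0], [181.0, 207.0], [189.0, 252.0]]
93 [[108.0, 274.0], [95.0, 231.0], [183.0, 210.0], [189.0, 252.0]]
99 [[108.0, 275.0], [96.0, 236.0], [184.0, 214.0], [189.0, 252.0]]
[ 0.21 -0.04 13.47] [ 0.2  0.1 -0. ]
now [ 0.6161 -0.2329  0.3117] yaw 92.35 pitch -0.1 F [0.  0.2 0.3] gap 0.03
```

Emit:
send_rows(series=[0.1, 0.1, 3, 0, 0, 0, 0.35, 0.2, 0.1, 6, 0, 0, 0, 0.35, 0.2, 0.1, 9, 0, 0, 0, 0.35, 0.2, 0.1, 11.5, 0, 0, 0, 0.35, 0.2, 0.1, 13.4, 0, 0, 0, 0.35, 0.2, 0.1, 13.4, 0, 0, 0, 0.35, 0.2, 0.1, 13.4, 0, 0, 0, 0.18, 0.2, 0.1, 13.4, 0, 0, 0, 0.18, 0.2, 0.1, 13.4, 0, 0, 0, 0.18])

```text
clock: 27.63
tcp_pos: [0.618, -0.2305, 0.1783]
orientation: [0.002, 0.692, 0.722, 0.001]
wrist_force: [0.1, 0.2, 0.2]
finger_gap: 0.0152
```

```bash
python3 go.py
```

```text
now [ 0.618  -0.2305  0.1783] yaw 92.42 pitch -0.13 F [0.1 0.2 0.2] gap 0.0152
```

Emit:
send_rows(series=[0, -0.8, -0.25, 0, 0, 0, 0.18, 0, -2.2, -0.75, 0, 0, 0, 0.18, 0, -3.5, -1.05, 0, 0, 0, 0.18, 0, -5.1, -1.15, 0, 0, 0, 0.18, 0, -6.4, -1.1, 0, 0, 0, 0.18, 0, -7.9, -0.85, 0, 0, 0, 0.18, 0, -9.2, -0.45, 0, 0, 0, 0.18, 0, -10.5, 0.2, 0, 0, 0, 0.18, 0, -11.7, 0.95, 0, 0, 0, 0.18])

```text
clock: 28.38
tcp_pos: [0.501, -0.2356, 0.1693]
orientation: [0.003, 0.692, 0.722, 0.001]
wrist_force: [2.3, -0.2, 1.6]
finger_gap: 0.0153
```

Emit:
send_rows(series=[0, -0.6, 0.5, 0, 0, 0, 0.18, 0, -1.1, 1, 0, 0, 0, 0.18, 0, -1.6, 1.5, 0, 0, 0, 0.18, 0, -2, 2, 0, 0, 0, 0.18, 0, -2.5, 2.6, 0, 0, 0, 0.18, 0, -2.9, 3.2, 0, 0, 0, 0.18, 0, -3.3, 3.8, 0, 0, 0, 0.18, 0, -3.6, 4.4, 0, 0, 0, 0.18, 0, -3.6, 4.4, 0, 0, 0, 0.18, 0, -3.6, 4.4, 0, 0, 0, 0.18])

```text
clock: 29.22
tcp_pos: [0.4651, -0.2366, 0.1229]
orientation: [0.001, 0.692, 0.722, 0.001]
wrist_force: [4.3, -0.9, -2.2]
finger_gap: 0.0154
```

```bash
cat > lid.py <<'E'
from h import *
from fit import minimize
c=camera_info("scene");read_camera("scene")
y=np.array([-.0419,.9991,0]);x=np.array([.9991,.0419,0]);H=np.array([.5674,-.2326,.0955])
for d in silhouettes("scene","lid")[:1]:
  print(d["p"],d["box"]);k=max(cv2.findContours(d["pixels"].astype(np.uint8),0,1)[0],key=cv2.contourArea)
  print(cv2.approxPolyDP(k,5,True)[:,0].tolist())
for A in(0,3,6,10,20):
  a=np.radians(A);e=-np.cos(a)*x+np.array([0,0,np.sin(a)]);n=np.sin(a)*x+np.array([0,0,np.cos(a)])
  print(A,proj(c,[H+e*l+n*.008+y*w for l,w in((.0,-.0885),(.12,-.0885),(.12,.0885),(0,.0885))],0).round(0).tolist())
E
python3 go.py; python3 lid.py
```

```text
now [ 0.4651 -0.2366  0.1229] yaw 92.44 pitch -0.06 F [ 4.3 -0.9 -2.2] gap 0.0154
0.75 [100.5, 219.6, 86.3, 52.1]
[[186, 246], [174, 223], [155, 225], [151, 217], [144, 219], [151, 223], [146, 229], [128, 232], [126, 222], [121, 234], [101, 240], [108, 270]]
0 [[107.0, 269.0], [100.0, 238.0], [175.0, 219.0], [188.0, 247.0]]
3 [[107.0, 269.0], [99.0, 236.0], [175.0, 217.0], [188.0, 247.0]]
6 [[107.0, 269.0], [99.0, 234.0], [174.0, 215.0], [188.0, 247.0]]
10 [[107.0, 270.0], [98.0, 231.0], [174.0, 213.0], [188.0, 248.0]]
20 [[107.0, 270.0], [96.0, 226.0], [174.0, 208.0], [188.0, 248.0]]
```

Emit:
send_rows(series=[0, 0.2, -1, 0, 0, 0, 0.18, 0, 0.25, -3, 0, 0, 0, 0.18, 0, 0.25, -5, 0, 0, 0, 0.1, 0, 0.25, -6, 0, 0, 0, 0, 0, 0.25, -6, 0, 0, 0, 0, 0, 0.25, -4, 0, 0, 0, 0, 0, 0.25, -3, 0, 0, 0, 0, 0, 0.25, -2.6, 0, 0, 0, 0, 0, 0.25, -2.4, 0, 0, 0, 0, 0, 0.25, -2.4, 0, 0, 0, 0])

```text
clock: 30.15
tcp_pos: [0.4668, -0.2361, 0.1467]
orientation: [0.0, 0.692, 0.722, 0.0]
wrist_force: [0.2, -0.0, 0.6]
finger_gap: 0.0
```

Emit:
send_rows(series=[0, 0, 0.2, 0, 0, 0, 0, 0, 0, 0.3, 0, 0, 0, 0, 0, 0, 0.3, 0, 0, 0, 0])

```text
clock: 30.4
tcp_pos: [0.4677, -0.2366, 0.1448]
orientation: [0.002, 0.692, 0.722, 0.0]
wrist_force: [-0.7, -1.0, 0.2]
finger_gap: 0.0
```

Emit:
send_rows(series=[0, 0, 0.15, 0, 0, 0, 0, 0, 0, 0.3, 0, 0, 0, 0, 0, 0, 0.3, 0, 0, 0, 0])

```text
clock: 30.65
tcp_pos: [0.4679, -0.2368, 0.1442]
orientation: [0.003, 0.692, 0.722, 0.001]
wrist_force: [-3.6, 3.4, 13.0]
finger_gap: 0.0001
```

Emit:
send_rows(series=[0, 0, 0.15, 0, 0, 0, 0, 0, 0, 0.3, 0, 0, 0, 0, 0, 0, 0.3, 0, 0, 0, 0])

```text
clock: 30.9
tcp_pos: [0.468, -0.2369, 0.1438]
orientation: [0.004, 0.692, 0.722, 0.001]
wrist_force: [-10.3, 5.3, 31.4]
finger_gap: -0.0
```

Emit:
send_rows(series=[0, 0, -1, 0, 0, 0, 0, 0, 0, -4, 0, 0, 0, 0, 0, 0, -8, 0, 0, 0, 0, 0, 0, -12, 0, 0, 0, 0.3, 0, 0, -16, 0, 0, 0, 0.5, 0, -3, -18, 0, 0, 0, 0.5, 0, -3, -18, 0, 0, 0, 0.5, 0, -3, -18, 0, 0, 0, 0.5])

```text
clock: 31.57
tcp_pos: [0.4372, -0.2381, 0.3206]
orientation: [0.004, 0.692, 0.722, 0.001]
wrist_force: [0.5, -0.6, 0.8]
finger_gap: 0.0426
```

```bash
python3 go.py; python3 lid.py
python3 - <<'E'
from h import *
ci=camera_info("wrist");a=read_camera("wrist");b=read_camera("side");sd=camera_info("side")
for d in silhouettes("wrist","lid")[:1]:
  k=max(cv2.findContours(d["pixels"].astype(np.uint8),0,1)[0],key=cv2.contourArea);q=cv2.approxPolyDP(k,6,True)[:,0];print("lid@.1035",onz(ci,q,.1035,True).round(4)[:,:2].tolist())
for c,i in(("side",sd),):
  for l in("skewer_grip","jar","scraper","salt_pot","paddle"):
    print(l,[(round(d["p"],2),np.round(d["box"])) for d in silhouettes(c,l)[:2]])
for d in silhouettes("wrist","skewer_grip")[:2]:
  P=onz(ci,np.argwhere(d["pixels"])[:,::-1],.066,True)[:,:2];print("grip",d["p"],P.min(0).round(3),P.max(0).round(3))
print("tip px exp",proj(sd,[[.5031,-.133,.066]],0))
E
```

```text
now [ 0.4372 -0.2381  0.3206] yaw 92.38 pitch -0.26 F [ 0.5 -0.6  0.8] gap 0.0426
0.71 [98.5, 218.2, 90.0, 56.2]
[[175, 223], [155, 225], [151, 216], [122, 223], [121, 234], [101, 240], [108, 270], [186, 250]]
0 [[107.0, 269.0], [100.0, 238.0], [175.0, 219.0], [188.0, 247.0]]
3 [[107.0, 269.0], [99.0, 236.0], [175.0, 217.0], [188.0, 247.0]]
6 [[107.0, 269.0], [99.0, 234.0], [174.0, 215.0], [188.0, 247.0]]
10 [[107.0, 270.0], [98.0, 231.0], [174.0, 213.0], [188.0, 248.0]]
20 [[107.0, 270.0], [96.0, 226.0], [174.0, 208.0], [188.0, 248.0]]
lid@.1035 [[0.4463, -0.1506], [0.4528, -0.324], [0.5693, -0.3208], [0.5629, -0.1475]]
skewer_grip [(0.36, array([311., 113.,  64.,  44.]))]
jar [(0.59, array([176., 291.,  54.,  73.]))]
scraper [(0.6, array([298., 316.,  71.,  60.]))]
salt_pot [(0.78, array([403., 153.,  33.,  30.])), (0.18, array([312., 112.,  60.,  74.]))]
paddle [(0.59, array([252., 124.,  38.,  32.]))]
grip 0.79 [ 0.497 -0.426] [ 0.528 -0.127]
tip px exp [[332.21323715 165.29498828]]
```

Run:
```python
from h import *
a=read_camera("wrist");b=read_camera("side");c=read_camera("scene")
cv2.imwrite("pics/f.png",np.vstack([np.hstack([cv2.resize(a[:300,200:500],(400,300)),cv2.resize(b[90:190,280:413],(400,300))]),np.hstack([cv2.resize(c[190:290,70:203],(400,300)),cv2.resize(b,(400,300))])]))
```

```text
(no output)
```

The picture limit is reached, so I rely on the number checks: lid at its stop, skewer lying across the case from y = -0.426 to -0.127, and the other things unmoved.

```bash
python3 -c "
from workcell import *
print(hand_in())"
```

```text
the job is handed in; nothing more can be done
None
```

I handed the job in: the four rings that were there (yellow, green, orange, blue) hang on the skewer in the case, with the lid folded shut. It took about 32 s of the 184 s allowed.

- **Lid opened:** I opened it by its handle to about 93–94°, measured in the camera just before I closed it again.
- **Rings:** I held the skewer only by its wooden grip and ran it through rack_a, then rack_b. I tipped it up so the rings slid down to the collar. All four came off as one stack, and a picture showed both racks empty. The gripper touched no ring.
- **Skewer laid in:** A picture just before release showed the rod in both slots with the collar inside. The grip was outside at the robot's right, and the wall sat between the two. After letting go, it measured straight along the case, from y = -0.426 to -0.127 m.
- **Lid closed:** I closed it by the handle and pressed it to a firm stop at 31 N. Its outline then matched 0° to within about 2°.
- **Other things:** The jar, scraper and salt pot were where they started. The paddle was within 2–4 pixels of its first reading, which is about what the detector varies by.

I had hoped to view one more picture after closing, but the 16-picture limit was reached. The final state therefore rests on measurements rather than on a picture I looked at. In that last check the side camera reported the skewer only weakly (p 0.36, with the box over the case), while the wrist camera saw it clearly (p 0.79).

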